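# Stand the tapered mandrel in the bearing stand

## Robot

A 7-joint arm with a two-finger parallel gripper is mounted at the origin on the work surface. World frame = base frame: x ahead of the robot, y to its left, z up, the work surface at z = 0. Lengths are in m, angles in rad, forces in N, time in s.
With the tool pointing down it reaches from about 0.4 to 0.85 m from the base axis. Payload 10.4 kg.
Tool frame: the origin (TCP) lies on the centre line of the jaws, within the pads' length; the fingertips stand 22 mm ahead of it and the grasp point (between the pads) lies 3 mm ahead of it; x points along the fingers, y is the direction in which the jaws open and shut, and the axes are right-handed (so a half turn about x gives the same grasp; the last joint's range is limited). The gripper opens to 87 mm and grips with 3 to 60 N. Pads are 19 mm wide; open, the fingers measure 117 mm over their backs; the gripper's body (75 mm by 190 mm) begins 51 mm behind the grasp point.
Start: joints at [1.236, 0.332, -0.065, 1.46, 0.022, 1.35, -0.088], TCP at [0.192, -0.595, 0.245] pointing down, gripper open.
Joint ranges: [-2.6, 2.6], [-0.5, 2.12], [-1.47, 1.34], [0.16, 2.42], [-1.27, 4.41], [0.06, 2.06], [-2.6, 2.6]. Speed limits (rad/s): [2.22, 2.22, 2.79, 2.79, 3.14, 3.14, 3.14].

## Interface

Orientations are given as a unit quaternion [x, y, z, w].
In Python, from bench import * gives the robot as it stands.
- The arm moves only by the tool arm_command, never from a script. Its argument "targets" is one flat list of numbers, 7 for each row, row after row: the turn, a rotation vector about the tool's x, y, z in units of 45 degrees (1.0 is 45 degrees), then the shift along the tool's x, y, z in units of 25 mm (1.0 is 25 mm), then the opening, from 0 (shut) to 1 (fully open). In form: [wx, wy, wz, tx, ty, tz, fingers, wx, wy, wz, tx, ty, tz, fingers, ...]. A call has 1 to 12 rows; each row shifts and turns the pose as measured when the row begins, along the tool's axes as they then stand; what a row does not reach is not made up. A row lasts 1/12 s, in which the tool goes at most 41.7 mm and 7.16 degrees, less where a joint would pass 70% of its speed; a pose out of reach is approached as far as the arm can. A call with a number of a shift or a turn outside -1 to 1 is refused whole. A call with a gripper value outside its range is refused whole. The fingers move at their own pace and stop on an object; "newtons" is the grip in N (left out, the last holds). Time passes only in rows, so rows that do not move let the fingers close. It gives the time, the measured TCP pose, the force and the opening at its end, in the units of the state.
- read_state(): the state, without advancing time (a new reading comes with each control period).
- camera(name): name is "side" or "top" or "wrist"; returns the picture (384x512x3 uint8, red, green, blue); there is no depth.
- calibration(name): a dict with "camera_matrix" (3x3 intrinsics, pixels), "R" (3x3) and "t" (3): a world point X has camera coordinates R X + t; the wrist camera has in their place "tool_from_camera" (4x4, takes a point from camera to tool coordinates, whose origin is the TCP and whose axes are the tool frame's). Camera axes: x right, y down, z forward; pixel columns grow to the right and rows downward; lengths in m; the calibration is good to about 2 mm. A picture is of the moment at which its call begins: read the wrist's pose just before it. calibration takes no time and is no camera call.
- close_job(): hands the job in, once; it reports no verdict.
The state is a dict: "time": time; "joint_positions": joint angles; "joint_vel": joint speeds; "joint_torque": joint torques, N m; "ee_pos": TCP position; "eef_rot": TCP orientation; "ft_force": force on the tool from outside, world axes, zero at the start; "torque": the same for the moment, N m; "width": finger opening in m.
Only numpy, scipy, OpenCV 4.12 (cv2) and the standard library are available. Lean on these libraries where they do the work, as an engineer would, in place of code of your own. Each camera call takes 0.05 s, during which the arm holds its last target.

## Task

Set up the bearing stand for the next set of wheels: swing the dust cover well aside from the socket (a good quarter turn), then take the mandrel with the tapered shank from the sloping rest and stand it upright in the tapered socket, fully home. Lower it in rather than dropping it, and leave it standing free; leave the straight-shanked mandrel and everything else on the bench where it is.

Things in the scene. Friction and masses are not known exactly. Their poses are not given: they have to be found in the camera images.
- taper_mandrel: the mandrel to seat: turned steel, 170 long, about 0.45 kg. Origin: centre of its thin shank end; own z along its axis to the nose. Along z: tapered shank 0-56 (12 dia widening evenly to 34), neck 34 dia to 70, flange 48 dia to 78, round gripping body 26 dia to 140, nose 22 dia to 158, pin 8 dia to 170. Starts in the rest, axis 35 deg above level, shank end low and nearer the robot.
- plain_mandrel: the other mandrel in the rest, to be left there: same from neck to pin, but its shank (0-56) is a straight rod of 16 dia that does not match the socket. Origin and axes as for the taper mandrel. The two lie parallel, 100 apart, in either order.
- rest: fixed wooden rest, foot 170 x 190 x 12; origin: centre of its underside, z up, own x the way the mandrels rise. Open-topped V forks (10 thick) carry each mandrel's neck and nose, at 64 and 149 along it, and do not rise above its axis; the flange bears on the lower fork. The gripping body between is free all round, over 20 below it. Mandrels lift straight up out of it.
- stand: fixed cast bearing stand, foot 170 (own x, -60 to +110) x 120 x 20 high. Origin: on the bench under the socket's axis. z up; own x points from the socket to the cover's pivot, roughly away from the robot. The pivot is an 18 to 22 dia post, 98 high; nothing else stands above the socket's mouth but the cover.
- socket_mouth (a point): centre of the socket's open top, 85 above the bench; z up. The socket is a vertical hollow cone, inside 34 dia at the mouth narrowing evenly to 10 dia 60 below, wall 7. It matches the taper shank: seated, the shank end is 56 below the mouth (within about 2), the wide end of the taper level with the mouth and the top of the pin 114 above it.
- cover (a joint): angle of the dust cover about its vertical pivot, rad. 0 = right over the socket, 1.9 = end stop; grows counter-clockwise seen from above. Starts between 0 and 0.25, blocking the socket. It stays where it is left; light friction, 1 to 2 N at the knob.
- cover_knob (a point): middle of the round black knob (16 dia, 32 tall) on the cover: 58 from the pivot, 110 above the bench; the knob rises from the cover's 5 thick steel plate (top 94 above the bench) to 126.
- cover_pivot (a point): on the cover's vertical pivot axis, 89 above the bench (underside of the cover plate), 58 from the socket's axis.
- wheel_a: bystander: loose white skateboard wheel, 54 dia x 34 high, lying flat; origin: centre of its underside
- wheel_b: bystander: same kind of wheel
- wheel_c: bystander: same kind of wheel
- truck: bystander: aluminium skateboard truck, axle 190 long and 52 high, standing on its plate; origin: centre of underside
- t_tool: bystander: lying T-shaped wrench, 120 long, 110 wide, 18 high; origin: on the bench under its middle
- bolt_jar: bystander: glass jar with black cap, 60 dia x 75 high; origin: centre of underside
- bearing_box: bystander: cardboard box 100 x 55 x 30 high; origin: centre of underside
Mind the look-alikes: they are no part of the job. Leave any green look-alike of the taper_mandrel alone.

How it is judged:
By the outcome, as a careful person would: the job done as asked, in the order asked, and still so for the second after the job is handed in, with the robot touching nothing.
It also fails if it takes over 54 s, if anything falls off the work surface, if the arm or the gripper's body presses on something with over 40 N, if the wrist force passes 120 N, or if a joint passes its speed limit or range.

## Working session

There is one attempt and no reset: what is moved stays moved. The work goes in short steps, Python scripts to look and compute and a tool call to move; the robot and the scene stay as the last step left them, time stands still between calls to the robot, and variables do not carry over. Pictures are saved under pics/ and viewed, and the job is handed in when it is done.

Besides the shell and the picture viewer there is one more tool, called after "Call:" as name(argument=value, ...), one argument or row to a line, values as JSON. arm_command: Moves the arm, as the interface text tells. Shifts and turns lie within -1 to 1; 1 stands for 25 mm of shift or 45 degrees of turn. Its arguments: {"type":"object","properties":{"targets":{"type":"array","items":{"type":"number","minimum":-1,"maximum":1}},"newtons":{"type":"number"}},"required":["targets"]}

```bash
ls; mkdir -p pics; python3 - <<'E'
from bench import *
import cv2,numpy as np
s=read_state();print(s)
for n in ["side","top","wrist"]:
    c=calibration(n);print(n,{k:np.round(v,4).tolist() for k,v in c.items()})
    cv2.imwrite(f"pics/{n}0.png",cv2.cvtColor(camera(n),cv2.COLOR_RGB2BGR))
E
```

```text
pics
{'time': 0.0, 'joint_positions': array([ 1.23640513,  0.33283714, -0.06470533,  1.46097352,  0.0216058 ,
        1.34988444, -0.08848899]), 'joint_vel': array([-5.81005408e-05, -4.11281180e-04, -2.92745292e-04,  1.37996286e-04,
        4.79782184e-04, -1.66621966e-05,  5.95935040e-04]), 'joint_torque': array([ 4.95295772e-04, -6.23249388e+01,  2.48217839e-02, -3.89907861e+01,
       -6.13019359e-02,  3.94631142e-02,  1.14911159e-04]), 'ee_pos': array([ 0.19161183, -0.59451922,  0.24376025]), 'eef_rot': array([-0.69842748, -0.11028925,  0.69863111, -0.10931566]), 'ft_force': array([-0.0254539 ,  0.37047936,  0.37761298]), 'torque': array([0.03210038, 0.03110056, 0.01618058]), 'width': 0.08745039107332633}
side {'camera_matrix': [[488.5455, 0.0, 255.9361], [0.0, 488.5455, 199.7868], [0.0, 0.0, 1.0]], 'R': [[-0.9281, -0.3722, 0.0091], [-0.2081, 0.4982, -0.8417], [0.3088, -0.7831, -0.5398]], 't': [0.481, 0.1761, 1.4474]}
top {'camera_matrix': [[492.3244, 0.0, 246.7749], [0.0, 492.3244, 191.2584], [0.0, 0.0, 1.0]], 'R': [[0.0663, -0.9978, 0.0002], [-0.9765, -0.0649, -0.2053], [0.2049, 0.0134, -0.9787]], 't': [-0.0471, 0.552, 1.335]}
wrist {'camera_matrix': [[324.1445, 0.0, 248.7559], [0.0, 324.1445, 197.1904], [0.0, 0.0, 1.0]], 'tool_from_camera': [[0.0005, -0.2673, 0.9636, -0.1402], [1.0, 0.0003, -0.0004, 0.0005], [-0.0002, 0.9636, 0.2673, -0.0724], [0.0, 0.0, 0.0, 1.0]]}
```

View pics/top0.png

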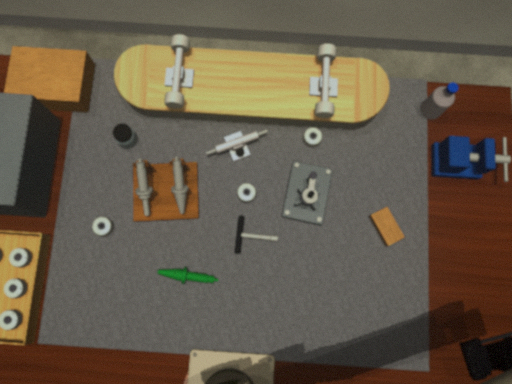

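View pics/side0.png

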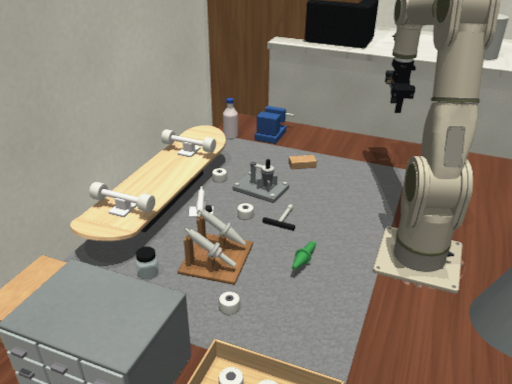

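View pics/wrist0.png

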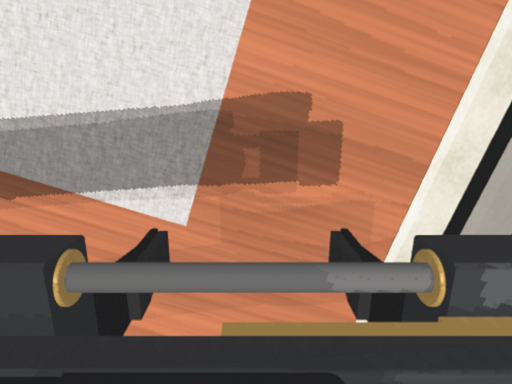

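The top view shows the stand near pixel (308,193) and the rest near (165,190). The green decoy is at (187,275). I'll zoom in on the stand and the rest.

```bash
python3 - <<'E'
import cv2,numpy as np
t=cv2.imread("pics/top0.png");s=cv2.imread("pics/side0.png")
def cr(im,x,y,w,h,f):return cv2.resize(im[y:y+h,x:x+w],(w*f,h*f),interpolation=cv2.INTER_CUBIC)
a=cr(t,125,145,80,85,4.0.__int__());b=cr(t,275,155,65,75,5)
cv2.imwrite("pics/z1.png",cv2.resize(a,None,fx=1.7,fy=1.7)[:600]);cv2.imwrite("pics/z2.png",cv2.resize(b,None,fx=1.5,fy=1.5)[:600])
c=cr(s,170,180,90,100,6);d=cr(s,225,150,75,55,8)
cv2.imwrite("pics/z3.png",c);cv2.imwrite("pics/z4.png",d)
E
```

```text
(no output)
```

View pics/z1.png

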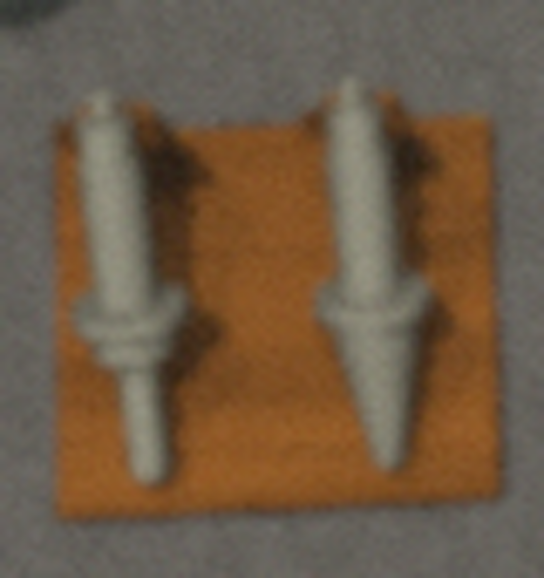

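View pics/z2.png

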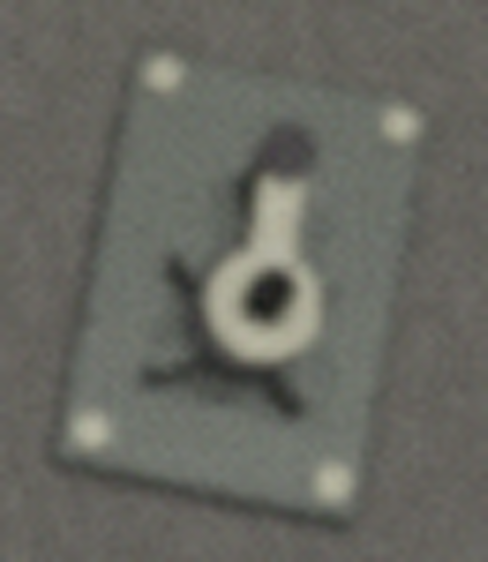

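View pics/z3.png

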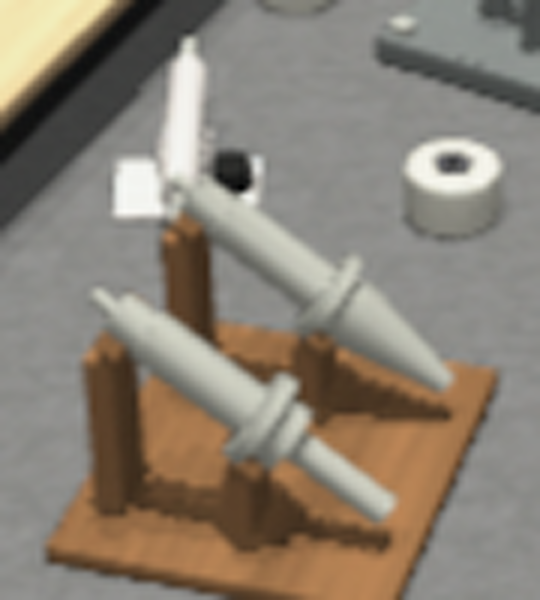

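View pics/z4.png

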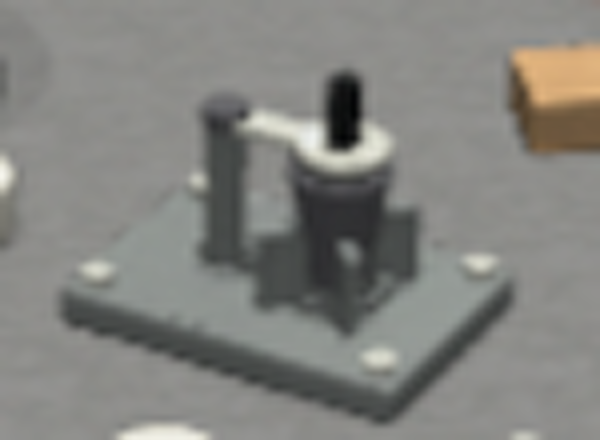

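The taper mandrel is the right-hand one in the top view, on the stand side. The cover plate with its knob is over the socket. Next I'll measure.

```bash
cat > h.py <<'E'
from bench import *
import numpy as np,cv2
from scipy.spatial.transform import Rotation as Ro
def cam(n,pose=None):
    c=calibration(n);K=np.array(c["camera_matrix"])
    if n=="wrist":
        T=np.array(c["tool_from_camera"]);p,q=pose
        Rw=Ro.from_quat(q).as_matrix();R=(Rw@T[:3,:3]);o=Rw@T[:3,3]+p
        return K,R.T,-R.T@o
    return K,np.array(c["R"]),np.array(c["t"])
def ray(C,uv):
    K,R,t=C;d=R.T@np.linalg.inv(K)@np.array([uv[0],uv[1],1.]);return -R.T@t,d/np.linalg.norm(d)
def plane(C,uv,z):
    o,d=ray(C,uv);return o+d*(z-o[2])/d[2]
def tri(a,b):
    (o1,d1),(o2,d2)=a,b
    A=np.stack([d1,-d2],1);s=np.linalg.lstsq(A,o2-o1,rcond=None)[0]
    p,q=o1+d1*s[0],o2+d2*s[1];return (p+q)/2,np.linalg.norm(p-q)
def proj(C,X):
    K,R,t=C;v=K@(R@np.array(X)+t);return v[:2]/v[2]
E
python3 - <<'E'
from h import *
T,S=cam("top"),cam("side")
z=lambda p,f,o:np.array(o)+(np.array(p)+.5)/f-.5
z1=lambda *p:z(p,6.8,(125,145));z2=lambda *p:z(p,7.5,(275,155));z3=lambda *p:z(p,6,(170,180));z4=lambda *p:z(p,8,(225,150))
np.set_printoptions(precision=4,suppress=True)
B=[plane(T,z2(*p),.023) for p in [(163,73),(402,124),(90,430),(333,483)]]
print("bolts",B,"mean",np.mean(B,0))
ax=(B[0]+B[1]-B[2]-B[3])/2;print("x dir",ax,np.degrees(np.arctan2(ax[1],ax[0])))
u=ax/np.linalg.norm(ax);m=np.mean(B,0);print("socket",m-.025*u,"pivot",m+.033*u)
print("post top",plane(T,z2(287,150),.098),tri(ray(T,z2(287,150)),ray(S,z4(225,105))))
print("knob top",plane(T,z2(268,292),.126),tri(ray(T,z2(268,292)),ray(S,z4(345,78))))
print("tip",tri(ray(T,z1(388,465)),ray(S,z3(445,380))))
print("pin",tri(ray(T,z1(350,85)),ray(S,z3(178,190))))
R=[plane(T,z1(*p),.012) for p in [(60,130),(492,118),(58,517),(500,495)]];print("rest",R,np.mean(R,0))
ax=(R[0]+R[1]-R[2]-R[3])/2;print(np.degrees(np.arctan2(ax[1],ax[0])))
E
```

```text
bolts [array([ 0.6513, -0.1494,  0.023 ]), array([ 0.637 , -0.2434,  0.023 ]), array([ 0.5082, -0.128 ,  0.023 ]), array([ 0.4939, -0.2216,  0.023 ])] mean [ 0.5726 -0.1856  0.023 ]
x dir [ 0.1431 -0.0216  0.    ] -8.5754132108701
socket [ 0.5479 -0.1819  0.023 ] pivot [ 0.6052 -0.1905  0.023 ]
post top [ 0.6045 -0.1899  0.098 ] (array([ 0.6053, -0.1888,  0.103 ]), np.float64(0.004030810383399898))
knob top [ 0.5447 -0.1817  0.126 ] (array([ 0.5457, -0.1804,  0.1328]), np.float64(0.004867512018232912))
tip (array([0.4856, 0.1712, 0.0384]), np.float64(0.005900237405049339))
pin (array([0.622 , 0.1874, 0.1265]), np.float64(0.0008294396436365426))
rest [array([0.6243, 0.3303, 0.012 ]), array([0.6421, 0.1433, 0.012 ]), array([0.4553, 0.3118, 0.012 ]), array([0.4771, 0.1255, 0.012 ])] [0.5497 0.2277 0.012 ]
6.19596360005191
```

```bash
python3 - <<'E'
from h import *
s=read_state();R=Ro.from_quat(s["eef_rot"]).as_matrix();np.set_printoptions(precision=4,suppress=True)
print(R)
print(R.T@(np.array([.546,-.181,.2])-s["ee_pos"])/.025)
E
```

```text
[[-0.0004  0.3068 -0.9518]
 [ 0.001  -0.9518 -0.3068]
 [-1.     -0.0011  0.0001]]
[  1.7689 -11.3959 -18.5661]
```

Call:
arm_command(
  targets=[0,0,0,0,-0.6,-0.97,1,0,0,0,0,-0.6,-0.97,1,0,0,0,0,-0.6,-0.97,1,0,0,0,0,-0.6,-0.97,1,0,0,0,0,-0.6,-0.97,1,0,0,0,0,-0.6,-0.97,1,0,0,0,0,-0.6,-0.97,1,0,0,0,0,-0.6,-0.97,1,0,0,0,0,-0.6,-0.97,1,0,0,0,0,-0.6,-0.97,1,0,0,0,0,-0.6,-0.97,1,0,0,0,0,-0.6,-0.97,1],
)

```text
time: 1.15
ee_pos: [0.4157, -0.3272, 0.2395]
eef_rot: [-0.697, -0.107, 0.702, -0.104]
ft_force: [0.0, -0.3, 0.9]
width: 0.0873
```

```bash
cat > st.py <<'E'
from h import *
import sys
np.set_printoptions(precision=4,suppress=True)
s=read_state();R=Ro.from_quat(s["eef_rot"]).as_matrix()
print(s["time"],"q",s["joint_positions"],"p",s["ee_pos"],"F",s["ft_force"],"w",s["width"]);print(R)
open("log.txt","a").write(repr([s["joint_positions"].tolist(),s["ee_pos"].tolist(),s["eef_rot"].tolist()])+"\n")
if len(sys.argv)>3:
    print("tool delta units",R.T@(np.array(list(map(float,sys.argv[1:4])))-s["ee_pos"])/.025)
E
python3 st.py .546 -.181 .2
```

```text
1.15 q [ 0.8565  0.1471 -0.3039  1.7024  0.0466  1.3069 -0.7294] p [ 0.4157 -0.3272  0.2395] F [ 0.042  -0.2809  0.9007] w 0.08731688717712265
[[-0.0073  0.2938 -0.9558]
 [ 0.0032 -0.9558 -0.2939]
 [-1.     -0.0052  0.006 ]]
tool delta units [ 1.561  -4.0505 -6.7107]
```

Call:
arm_command(
  targets=[0,0,0,0,-0.58,-0.96,1,0,0,0,0,-0.58,-0.96,1,0,0,0,0,-0.58,-0.96,1,0,0,0,0,-0.58,-0.96,1,0,0,0,0,-0.58,-0.96,1,0,0,0,0,-0.58,-0.96,1,0,0,0,0,-0.4,-0.6,1,0,0,0,0,0,0,1],
)

```text
time: 1.82
ee_pos: [0.5464, -0.173, 0.2377]
eef_rot: [-0.696, -0.11, 0.701, -0.105]
ft_force: [-0.6, 0.0, 1.1]
width: 0.0872
```

```bash
cat > wp.py <<'E'
from h import *
import sys
s=read_state();im=cv2.cvtColor(camera("wrist"),cv2.COLOR_RGB2BGR)
n=sys.argv[1];cv2.imwrite(f"pics/{n}.png",im);np.savez(f"pics/{n}.npz",p=s["ee_pos"],q=s["eef_rot"])
E
python3 st.py .546 -.181 .124; python3 wp.py w1
```

```text
1.8167 q [ 0.5986  0.2612 -0.4385  1.5854  0.1079  1.3293 -1.119 ] p [ 0.5464 -0.173   0.2377] F [-0.6322  0.021   1.0988] w 0.08722933648066579
[[-0.0082  0.3007 -0.9537]
 [ 0.0066 -0.9537 -0.3008]
 [-0.9999 -0.0088  0.0058]]
tool delta units [4.5449 0.3394 0.0838]
```

View pics/w1.png

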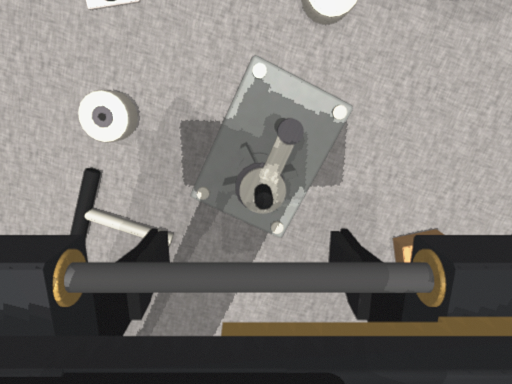

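The wrist view shows the bolts at (259,70), (340,112), (202,194) and (278,228). The post top is at (290,131) and the knob at about (263,195).

```bash
python3 - <<'E'
from h import *
np.set_printoptions(precision=4,suppress=True)
d=np.load("pics/w1.npz");W=cam("wrist",(d["p"],d["q"]))
B=[plane(W,p,.023) for p in [(259,70),(340,112),(202,194),(278,228)]];m=np.mean(B,0)
ax=(B[0]+B[1]-B[2]-B[3])/2;u=ax/np.linalg.norm(ax)
print(B,m,ax,np.degrees(np.arctan2(ax[1],ax[0])),"sock",m-.025*u,"piv",m+.033*u)
print("post",plane(W,(290,131),.098))
for z in(.126,.094):print(proj(W,[.546,-.181,z]))
im=cv2.imread("pics/w1.png")
g=im[175:235,235:295];cv2.imwrite("pics/w1z.png",cv2.resize(g,None,fx=9,fy=9,interpolation=cv2.INTER_CUBIC))
E
```

```text
[array([ 0.6519, -0.1491,  0.023 ]), array([ 0.6382, -0.2434,  0.023 ]), array([ 0.5073, -0.128 ,  0.023 ]), array([ 0.4945, -0.2235,  0.023 ])] [ 0.573 -0.186  0.023] [ 0.1441 -0.0204  0.    ] -8.0688266331149 sock [ 0.5482 -0.1825  0.023 ] piv [ 0.6057 -0.1906  0.023 ]
post [ 0.6064 -0.1898  0.098 ]
[258.7603 202.7134]
[258.0381 192.4874]
```

View pics/w1z.png

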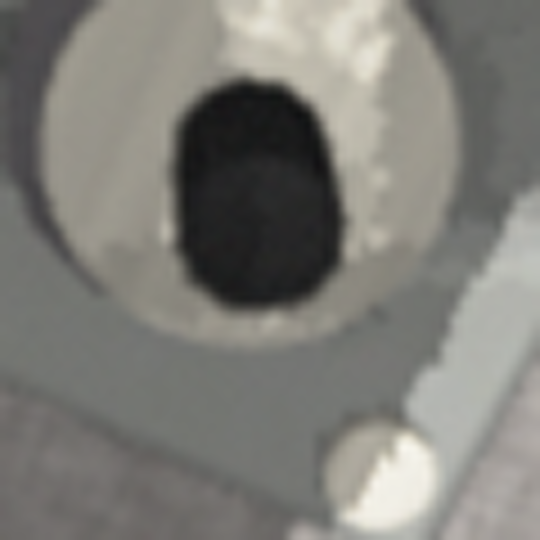

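Call:
arm_command(
  targets=[0,0,0,0.7,0.25,0,1,0,0,0,0.8,0.25,0.05,0.7,0,0,0,0.8,0,0,0.5,0,0,0,0.8,0,0,0.5,0,0,0,0.8,0,0,0.5,0,0,0,0.5,0,0,0.5,0,0,0,0,0,0,0.5],
  newtons=8,
)

```text
time: 2.45
ee_pos: [0.5425, -0.1959, 0.1233]
eef_rot: [-0.696, -0.105, 0.703, -0.103]
ft_force: [-0.6, -0.3, -0.1]
width: 0.0554
```

```bash
python3 st.py .547 -.185 .124; python3 wp.py w2
```

```text
2.45 q [ 0.608   0.3632 -0.4118  1.7088  0.1604  1.1128 -1.1271] p [ 0.5425 -0.1959  0.1233] F [-0.6224 -0.2913 -0.075 ] w 0.05538737416777105
[[-0.0099  0.2919 -0.9564]
 [ 0.0011 -0.9565 -0.2919]
 [-1.     -0.004   0.0091]]
tool delta units [-0.0282 -0.3663 -0.2979]
```

View pics/w2.png

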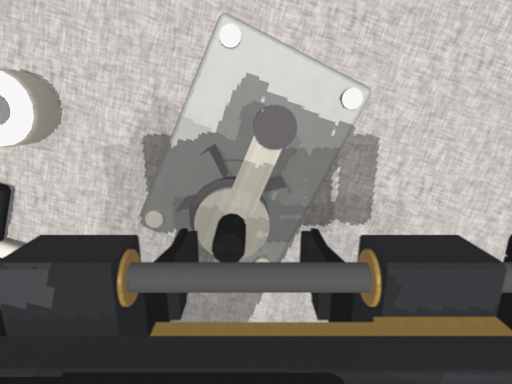

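Call:
arm_command(
  targets=[0,0,0,0,-0.4,-0.2,0.5,0,0,0,0,0,0,0.2,0,0,0,0,0,0,0,0,0,0,0,0,0,0,0,0,0,0,0,0,0,0,0,0,0,0,0,0],
  newtons=8,
)

```text
time: 3.0
ee_pos: [0.5463, -0.186, 0.1295]
eef_rot: [-0.698, -0.103, 0.701, -0.104]
ft_force: [-1.5, 3.1, 0.2]
width: 0.0184
```

```bash
python3 st.py .547 -.185 .124
```

```text
3.0 q [ 0.5951  0.3531 -0.4181  1.7083  0.16    1.1165 -1.1476] p [ 0.5463 -0.186   0.1295] F [-1.5052  3.0871  0.181 ] w 0.018428900238127627
[[-0.0034  0.29   -0.957 ]
 [-0.0022 -0.957  -0.29  ]
 [-1.      0.0011  0.0039]]
tool delta units [ 0.2212 -0.0312 -0.0375]
```

```bash
python3 - <<'E'
from h import *
np.set_printoptions(precision=2,suppress=True)
s=read_state();R=Ro.from_quat(s["eef_rot"]).as_matrix();print(s["width"])
P=np.array([.6057,-.1903]);a0=np.degrees(np.arctan2(*(s["ee_pos"][:2]-P)[::-1]));print(a0)
prev=s["ee_pos"][:2]
for a in np.linspace(a0,270,11)[1:]:
    k=P+.058*np.array([np.cos(np.radians(a)),np.sin(np.radians(a))])
    print(a,k,R.T@np.r_[k-prev,0]/.025);prev=k
E
```

```text
0.018428900238127627
175.86198087780463
185.27578279002415 [ 0.55 -0.2 ] [0.   0.39 0.05]
194.6895847022437 [ 0.55 -0.21] [0.   0.38 0.05]
204.10338661446323 [ 0.55 -0.21] [ 0.    0.38 -0.02]
213.5171885266828 [ 0.56 -0.22] [ 0.    0.37 -0.08]
222.9309904389023 [ 0.56 -0.23] [-0.    0.35 -0.14]
232.34479235112184 [ 0.57 -0.24] [-0.    0.33 -0.19]
241.75859426334137 [ 0.58 -0.24] [-0.    0.29 -0.25]
251.17239617556092 [ 0.59 -0.25] [-0.    0.25 -0.29]
260.5861980877805 [ 0.6  -0.25] [-0.    0.2  -0.33]
270.0 [ 0.61 -0.25] [-0.    0.14 -0.35]
```

Call:
arm_command(
  targets=[0,0,0,0.1,0.38,0.03,0,0,0,0,0.1,0.38,0.03,0,0,0,0,0.05,0.38,-0.02,0,0,0,0,0,0.37,-0.08,0,0,0,0,0,0.35,-0.14,0],
)

```text
time: 3.42
ee_pos: [0.564, -0.2279, 0.126]
eef_rot: [-0.697, -0.105, 0.701, -0.105]
ft_force: [-2.1, 1.3, 1.8]
width: 0.0155
```

```bash
python3 st.py .563 -.230 .126
```

```text
3.4167 q [ 0.6207  0.4189 -0.3938  1.6259  0.1755  1.1365 -1.0894] p [ 0.564  -0.2279  0.126 ] F [-2.1259  1.292   1.7733] w 0.015456226252359123
[[-0.0053  0.2943 -0.9557]
 [-0.001  -0.9557 -0.2943]
 [-1.     -0.0006  0.0053]]
tool delta units [0.0022 0.0664 0.0643]
```

Tracking well with the knob held (15.5 mm). I'll carry on round.

Call:
arm_command(
  targets=[0,0,0,0,0.34,-0.17,0,0,0,0,0,0.29,-0.23,0,0,0,0,0,0.25,-0.29,0,0,0,0,0,0.2,-0.33,0,0,0,0,0,0.12,-0.35,0,0,0,0,0,0,0,0],
)

```text
time: 3.92
ee_pos: [0.6101, -0.2488, 0.1259]
eef_rot: [-0.697, -0.106, 0.701, -0.104]
ft_force: [0.1, 2.8, 3.1]
width: 0.0159
```

```bash
python3 st.py .606 -.248 .126
```

```text
3.9167 q [ 0.5936  0.5214 -0.3769  1.4792  0.199   1.1851 -1.0864] p [ 0.6101 -0.2488  0.1259] F [0.1027 2.8484 3.1165] w 0.015891667601508237
[[-0.0059  0.2939 -0.9558]
 [ 0.0018 -0.9558 -0.2939]
 [-1.     -0.0034  0.0051]]
tool delta units [-0.0037 -0.0785  0.1471]
```

Call:
arm_command(
  targets=[0,0,0,0,0,0,0.4,0,0,0,0,0,0,0.4,0,0,0,0,0,0,0.4,0,0,0,-0.7,0,0,0.4,0,0,0,-0.9,0,0,0.4,0,0,0,-0.9,0,0,0.4,0,0,0,-0.9,0,0,1,0,0,0,-0.8,0,0,1,0,0,0,0,0,0,1],
)

```text
time: 4.67
ee_pos: [0.6077, -0.2528, 0.2325]
eef_rot: [-0.696, -0.104, 0.703, -0.103]
ft_force: [0.9, -1.0, 1.1]
width: 0.0475
```

```bash
python3 st.py .548 -.185 .25; python3 wp.py w3; python3 - <<'E'
from h import *
im=cv2.cvtColor(camera("top"),cv2.COLOR_RGB2BGR);cv2.imwrite("pics/top1.png",im)
E
```

```text
4.6667 q [ 0.599   0.4455 -0.3848  1.3558  0.1684  1.3808 -1.0612] p [ 0.6077 -0.2528  0.2325] F [ 0.8679 -1.0348  1.0529] w 0.04750810253945813
[[-0.0093  0.2902 -0.9569]
 [-0.0007 -0.957  -0.2902]
 [-1.     -0.0021  0.0091]]
tool delta units [-0.6783 -3.2895  1.5048]
```

View pics/w3.png

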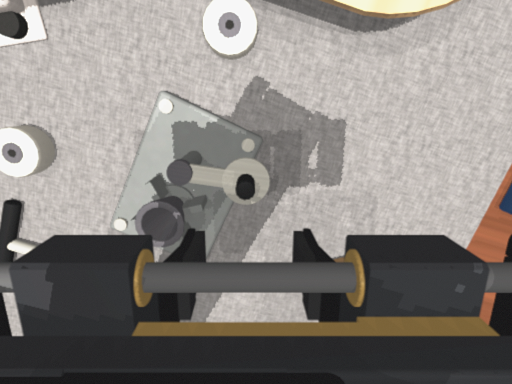

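The cover is turned well aside and the socket mouth is open at about (160,223). I'll measure the mouth, and fit a simple arm model from the logged poses to check whether the placing tilt is within reach.

```bash
cat > fk.py <<'E'
from h import *
import itertools
from scipy.optimize import least_squares
def fk(q,prm,sg):
    h,L1,L2,L3,e1,e2,e3=prm
    rz=lambda a:Ro.from_euler("z",a).as_matrix();ry=lambda a:Ro.from_euler("y",a).as_matrix()
    R=rz(-q[0]);p=np.array([0,0,h])
    R=R@ry(q[1]);R=R@rz(sg[0]*q[2]);p=p+R@[e1,0,L1]
    R=R@ry(q[3]);R=R@rz(sg[1]*q[4]);p=p+R@[e2,0,L2]
    R=R@ry(q[5]);R=R@rz(sg[2]*q[6]);p=p+R@[e3,0,L3]
    return p,R
E
python3 - <<'E'
from fk import *
np.set_printoptions(precision=4,suppress=True)
D=[eval(l) for l in open("log.txt")]
s0=([1.23640513,0.33283714,-0.06470533,1.46097352,0.0216058,1.34988444,-0.08848899],[0.19161183,-0.59451922,0.24376025],[-0.69842748,-0.11028925,0.69863111,-0.10931566])
D.append(s0)
best=[]
for sg in itertools.product([1,-1],repeat=3):
    res=lambda x:np.concatenate([np.r_[fk(q,x,sg)[0]-p,.1*(fk(q,x,sg)[1][:,2]-Ro.from_quat(o).as_matrix()[:,0])] for q,p,o in D]+[.01*(x-np.array([.35,.4,.4,.25,0,0,0]))])
    r=least_squares(res,[.35,.4,.4,.25,0,0,0]);best.append((r.cost,sg,r.x))
best.sort(key=lambda b:b[0])
for b in best[:4]:print(b)
c,sg,x=best[0]
for q,p,o in D:
    P,R=fk(q,x,sg);print(P-p,R[:,2]-Ro.from_quat(o).as_matrix()[:,0],R.T@Ro.from_quat(o).as_matrix()[:,1])
d=np.load("pics/w3.npz");W=cam("wrist",(d["p"],d["q"]))
print("sock",plane(W,(160,223),.085),"knob top",plane(W,(246,189),.126),proj(W,[.548,-.182,.085]))
im=cv2.imread("pics/w3.png");cv2.imwrite("pics/w3z.png",cv2.resize(im[190:260,120:200],None,fx=8,fy=8,interpolation=cv2.INTER_CUBIC))
E
```

```text
(np.float64(0.0010949038272361513), (-1, -1, -1), array([ 0.0459,  0.4659,  0.4647,  0.1666, -0.0236, -0.0152, -0.0465]))
(np.float64(0.0012991573842614926), (-1, -1, 1), array([0.8167, 0.4528, 0.5184, 0.8218, 0.0143, 0.0635, 0.0475]))
(np.float64(0.0038502122888468162), (-1, 1, -1), array([-0.117 ,  0.4638,  0.4678,  0.0031, -0.0234, -0.0274, -0.0386]))
(np.float64(0.004092733836283674), (-1, 1, 1), array([-0.1512,  0.4502,  0.5028, -0.1111,  0.0006,  0.0252,  0.0248]))
[ 0.0082  0.0104 -0.0064] [-0.  0. -0.] [-1.  0. -0.]
[-0.0079 -0.0003 -0.0036] [-0.  0. -0.] [-1.  0. -0.]
[ 0.0002 -0.0011  0.003 ] [-0.  0.  0.] [-1.  0. -0.]
[-0.0021 -0.0008  0.0029] [-0.  0.  0.] [-1.  0. -0.]
[ 0.0013 -0.0006  0.0038] [-0.  0.  0.] [-1. -0. -0.]
[ 0.0021 -0.0021  0.0048] [-0.  0.  0.] [-1.  0. -0.]
[-0.0034  0.0008 -0.0004] [-0.  0.  0.] [-1. -0. -0.]
[ 0.0417  0.0067 -0.0041] [-0.  0.  0.] [-1.  0. -0.]
sock [ 0.5507 -0.1826  0.085 ] knob top [ 0.6164 -0.2481  0.126 ] [158.757  225.3685]
```

View pics/w3z.png

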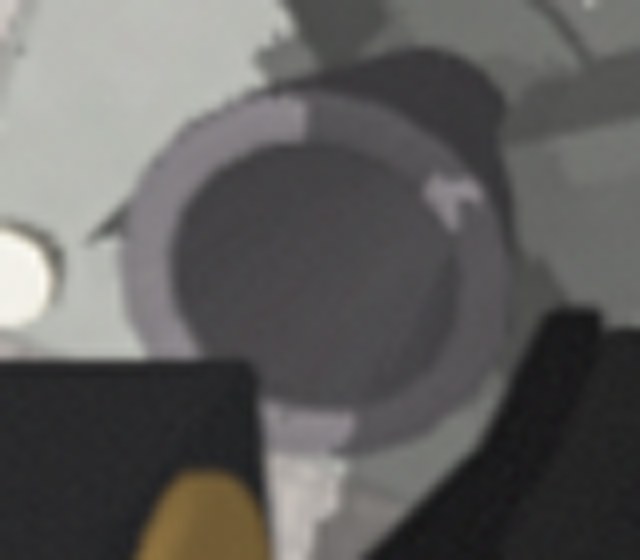

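Call:
arm_command(
  targets=[0.03,0,0,-0.1,-0.93,0,1,0.03,0,0,-0.1,-0.93,0,1,0.03,0,0,-0.1,-0.93,0,1,0.03,0,0,-0.1,-0.93,0,1,0.03,0,0,-0.1,-0.93,0,1,0.03,0,0,-0.1,-0.93,0,1,0.03,0,0,-0.1,-0.93,0,1,0.03,0,0,-0.1,-0.93,0,1,0,0,0,-0.1,-0.93,0,1,0,0,0,-0.1,-0.93,0,1,0,0,0,-0.1,-0.93,0,1,0,0,0,-0.1,-0.93,0,1],
)

```text
time: 5.77
ee_pos: [0.5491, 0.023, 0.2421]
eef_rot: [-0.693, -0.029, 0.72, -0.028]
ft_force: [0.9, 0.1, 0.3]
width: 0.0871
```

```bash
python3 st.py .52 .18 .26
```

```text
5.7667 q [ 0.3196  0.2361 -0.5152  1.6132  0.1122  1.3606 -1.7014] p [0.5491 0.023  0.2421] F [0.9295 0.0704 0.2686] w 0.08707287346439026
[[-0.0375  0.0806 -0.996 ]
 [-0.0012 -0.9967 -0.0806]
 [-0.9993 -0.0019  0.0375]]
tool delta units [-0.6782 -6.353   0.6818]
```

Call:
arm_command(
  targets=[0,0,0,-0.1,-0.9,0.1,1,0,0,0,-0.1,-0.9,0.1,1,0,0,0,-0.1,-0.9,0.1,1,0,0,0,-0.1,-0.9,0.1,1,0,0,0,-0.1,-0.9,0.1,1,0,0,0,-0.1,-0.9,0.1,1,0,0,0,0,-0.6,0.1,1,0,0,0,0,0,0,1],
)

```text
time: 6.43
ee_pos: [0.5122, 0.1803, 0.2483]
eef_rot: [-0.688, -0.029, 0.724, -0.031]
ft_force: [0.4, -0.0, -0.5]
width: 0.0869
```

```bash
python3 st.py .52 .18 .26; python3 wp.py w4
```

```text
6.4333 q [ 0.1188  0.2415 -0.6192  1.6073  0.1208  1.3846 -2.0008] p [0.5122 0.1803 0.2483] F [ 0.3672 -0.0246 -0.5157] w 0.0869016128423635
[[-0.0507  0.0848 -0.9951]
 [-0.0037 -0.9964 -0.0847]
 [-0.9987 -0.0006  0.0509]]
tool delta units [-0.4822  0.0387 -0.286 ]
```

View pics/w4.png

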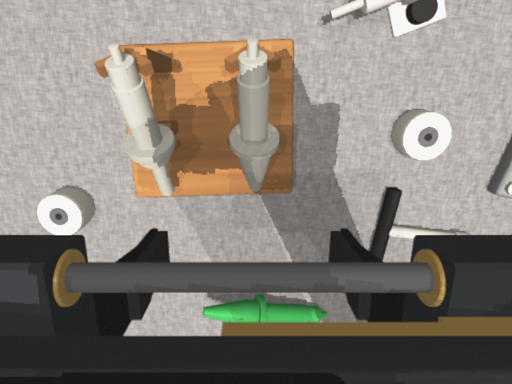

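The taper mandrel is the right-hand one here. Its pin top is at (252,42), the flange at (254,139) and the shank tip at (258,191).

```bash
python3 - <<'E'
from h import *
from scipy.optimize import brentq
np.set_printoptions(precision=4,suppress=True)
d=np.load("pics/w4.npz");W=cam("wrist",(d["p"],d["q"]));T,S=cam("top"),cam("side")
z=lambda p,f,o:np.array(o)+(np.array(p)+.5)/f-.5
z1=lambda *p:z(p,6.8,(125,145));z3=lambda *p:z(p,6,(170,180))
pin,tip=(252,42),(258,191)
f=lambda h:np.linalg.norm((plane(W,pin,h+.0975)-plane(W,tip,h))[:2])-.1393
for h in(.02,.03,.04,.05,.06):print(h,f(h),plane(W,tip,h),plane(W,pin,h+.0975))
print("WS tip",tri(ray(W,tip),ray(S,z3(445,380))),"WT",tri(ray(W,tip),ray(T,z1(388,465))))
print("WS pin",tri(ray(W,pin),ray(S,z3(185,187))),"WT",tri(ray(W,pin),ray(T,z1(350,85))))
# flange centre from top/wrist/side
print("WS fl",tri(ray(W,(254,139)),ray(S,z3(332,295))),tri(ray(T,z1(374,303)),ray(S,z3(332,295))))
im=cv2.imread("pics/w4.png");cv2.imwrite("pics/w4z.png",cv2.resize(im[30:200,210:310],None,fx=3.5,fy=3.5,interpolation=cv2.INTER_CUBIC))
E
```

```text
0.02 0.008285275572233353 [0.479  0.1662 0.02  ] [0.6251 0.1871 0.1175]
0.03 0.0039041243547030535 [0.4821 0.1668 0.03  ] [0.6239 0.1871 0.1275]
0.04 -0.0004770146925959784 [0.4852 0.1673 0.04  ] [0.6226 0.187  0.1375]
0.05 -0.004858140379867648 [0.4883 0.1679 0.05  ] [0.6214 0.187  0.1475]
0.06 -0.009239251357005068 [0.4914 0.1684 0.06  ] [0.6201 0.187  0.1575]
WS tip (array([0.487 , 0.1688, 0.0383]), np.float64(0.005439913764347227)) WT (array([0.4836, 0.1689, 0.0373]), np.float64(0.003645783708346323))
WS pin (array([0.6218, 0.1861, 0.1278]), np.float64(0.004521118885331849)) WT (array([0.6241, 0.1877, 0.12  ]), np.float64(0.00192390636831476))
WS fl (array([0.5469, 0.1776, 0.0778]), np.float64(0.0016537332206750244)) (array([0.5446, 0.1771, 0.0779]), np.float64(0.0028871829034519928))
```

View pics/w4z.png

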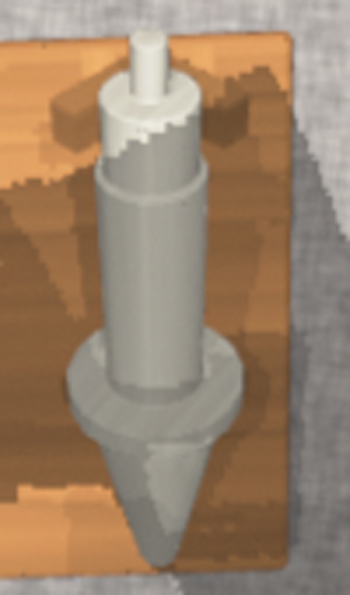

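I'll pitch the tool forward in free air, to learn the arm's geometry away from tool-down poses.

Call:
arm_command(
  targets=[0,0.15,0,-0.3,0,0,1,0,0.15,0,-0.2,0,0,1,0,0.15,0,-0.2,0,0,1],
)

```text
time: 6.73
ee_pos: [0.5148, 0.1736, 0.258]
eef_rot: [0.803, 0.032, -0.594, 0.022]
ft_force: [-0.7, 0.3, 0.8]
width: 0.0869
```

```bash
python3 st.py
```

```text
6.7333 q [ 0.1731 -0.0271 -0.6305  1.8687  0.1069  1.0204 -1.9956] p [0.5148 0.1736 0.258 ] F [-0.7323  0.2967  0.7876] w 0.08686885418527651
[[ 0.2912  0.0782 -0.9535]
 [ 0.0248 -0.9969 -0.0742]
 [-0.9563 -0.0021 -0.2922]]
```

Call:
arm_command(
  targets=[0,0.15,0,0,0,0,1,0,0.15,0,0,0,0,1,0,0.15,0,0,0,0,1,0,0.15,0,0,0,0,1],
)

```text
time: 7.07
ee_pos: [0.5167, 0.1664, 0.2597]
eef_rot: [0.925, 0.034, -0.379, 0.013]
ft_force: [1.2, -0.5, 0.2]
width: 0.087
```

```bash
python3 st.py; cat > fit.py <<'E'
from h import *
from scipy.optimize import least_squares
np.set_printoptions(precision=4,suppress=True)
D=[eval(l) for l in open("log.txt")]
D.append(([1.23640513,0.33283714,-0.06470533,1.46097352,0.0216058,1.34988444,-0.08848899],[0.19161183,-0.59451922,0.24376025],[-0.69842748,-0.11028925,0.69863111,-0.10931566]))
rz=lambda a:Ro.from_euler("z",a).as_matrix();ry=lambda a:Ro.from_euler("y",a).as_matrix()
def row(q):
    A=[np.eye(3)];R=rz(-q[0]);A.append(R);R=R@ry(q[1])@rz(-q[2]);A.append(R);R=R@ry(q[3])@rz(-q[4]);A.append(R);R=R@ry(q[5])@rz(-q[6]);return np.hstack(A+[R])
x0=np.array([0,0,.3, 0,0,0, 0,0,.4, 0,0,.4, 0,0,.25])
A=np.vstack([row(q) for q,_,_ in D]);b=np.concatenate([p for _,p,_ in D])
lam=.02;x=x0+np.linalg.lstsq(np.vstack([A,lam*np.eye(15)]),np.r_[b-A@x0,np.zeros(15)],rcond=None)[0]
print(x.reshape(5,3));print((A@x-b).reshape(-1,3))
E
python3 fit.py
```

```text
7.0667 q [ 0.2397 -0.337  -0.7204  2.2501  0.2511  0.4323 -2.2244] p [0.5167 0.1664 0.2597] F [ 1.2477 -0.5186  0.1953] w 0.0869670447026874
[[ 0.7108  0.0724 -0.6996]
 [ 0.0524 -0.9974 -0.05  ]
 [-0.7014 -0.0011 -0.7128]]
[[ 0.      0.0003  0.2791]
 [ 0.0002 -0.0215 -0.0209]
 [ 0.0002 -0.0233  0.4481]
 [ 0.     -0.0007  0.4897]
 [-0.0003 -0.0002  0.3293]]
[[ 0.0001 -0.0001 -0.    ]
 [ 0.     -0.     -0.    ]
 [ 0.     -0.      0.0001]
 [ 0.     -0.      0.    ]
 [-0.      0.      0.    ]
 [-0.0001  0.      0.    ]
 [-0.0001  0.     -0.    ]
 [ 0.      0.     -0.    ]
 [ 0.      0.     -0.    ]
 [-0.     -0.     -0.    ]
 [-0.      0.      0.    ]
 [ 0.      0.     -0.0001]]
```

The arm model fits to 0.1 mm. Next I'll use it to find which grasp pitch and placing azimuth stay inside the joint ranges.

```bash
cat > ik.py <<'E'
from h import *
from scipy.optimize import least_squares
X=np.array([[0,.0,.2791],[0,-.0215,-.0209],[0,-.0233,.4481],[0,-.0007,.4897],[-.0003,0,.3293]])
lo=np.array([-2.6,-.5,-1.47,.16,-1.27,.06,-2.6]);hi=np.array([2.6,2.12,1.34,2.42,4.41,2.06,2.6])
rz=lambda a:Ro.from_euler("z",a).as_matrix();ry=lambda a:Ro.from_euler("y",a).as_matrix()
C=np.array([[0,-1,0],[0,0,0],[0,0,0.]])
def fk(q):
    p=X[0].copy();R=rz(-q[0]);p=p+R@X[1];R=R@ry(q[1])@rz(-q[2]);p=p+R@X[2];R=R@ry(q[3])@rz(-q[4]);p=p+R@X[3];R=R@ry(q[5])@rz(-q[6]);p=p+R@X[4]
    # tool x = R z ; tool y = -R x ; tool z = x cross y = -R y
    return p,np.stack([R[:,2],-R[:,0],-R[:,1]],1)
m=.06
def ik(p,R,q0,w=.01):
    f=lambda q:np.r_[10*(fk(q)[0]-p),(Ro.from_matrix(R.T@fk(q)[1]).as_rotvec()),w*(q-q0)]
    r=least_squares(f,np.clip(q0,lo+m+.001,hi-m-.001),bounds=(lo+m,hi-m));P,Q=fk(r.x)
    return r.x,np.linalg.norm(P-p),np.linalg.norm(Ro.from_matrix(R.T@Q).as_rotvec())
def toolR(az,el):  # tool x at heading az, el below horizontal (rad), tool y horizontal
    x=np.array([np.cos(az)*np.cos(el),np.sin(az)*np.cos(el),-np.sin(el)]);y=np.array([np.sin(az),-np.cos(az),0]);return np.stack([x,y,np.cross(x,y)],1)
E
python3 - <<'E'
from ik import *
np.set_printoptions(precision=2,suppress=True)
s=read_state();q0=s["joint_positions"];P,R=fk(q0);print(P-s["ee_pos"],np.abs(R-Ro.from_quat(s["eef_rot"]).as_matrix()).max())
qn=np.array([.3,.3,-.4,1.6,.2,1.2,-1.3])
for g in(30,35,42,50):
  for az in range(-120,130,20):
    R=toolR(np.radians(az),np.radians(g))
    out=[]
    for h in(.144,.23):
      p=np.array([.549,-.182,h])-.003*R[:,0]
      out.append(min((ik(p,R,qq) for qq in(qn,q0,np.array([.3,.5,0,1.6,1.5,1.2,0]),np.array([.6,.5,.3,1.8,2.5,1.,1.]))),key=lambda r:(r[1]*10+r[2]>.02,np.abs(r[0]-qn).sum())))
    if all(o[1]<.002 and o[2]<.01 for o in out):print(g,az,out[0][0],out[1][0])
E
```

```text
[-0. -0.  0.] 4.735795089416683e-16
30 -120 [ 0.17  0.78 -0.49  1.45  0.98  1.9   2.14] [ 0.17  0.67 -0.49  1.41  0.97  1.98  2.25]
30 -100 [ 0.12  0.62 -0.46  1.71  1.1   1.67  2.24] [ 0.13  0.5  -0.46  1.67  1.06  1.73  2.37]
30 -80 [ 0.08  0.44 -0.42  1.98  1.24  1.4   2.31] [ 0.09  0.3  -0.43  1.93  1.17  1.44  2.49]
30 20 [ 1.93  0.75 -1.41  2.22 -0.7   0.28  0.21] [ 1.97  0.24 -1.34  2.17 -1.21  0.68  0.39]
30 40 [ 1.09  0.41 -0.39  2.02 -1.16  1.    0.68] [ 1.    0.25 -0.28  1.98 -1.15  1.12  0.52]
30 60 [ 1.69  1.16 -1.4   1.73  0.1   1.04 -0.05] [ 1.16  0.48 -0.52  1.71 -0.83  1.32  0.49]
30 80 [ 1.32  0.95 -0.98  1.47 -0.25  1.4   0.37] [ 1.29  0.79 -0.92  1.44 -0.39  1.51  0.35]
30 100 [ 1.1   1.03 -0.9   1.22 -0.15  1.72  0.49] [ 1.09  0.93 -0.89  1.18 -0.25  1.81  0.44]
35 -120 [ 0.22  0.74 -0.52  1.47  0.95  1.85  2.15] [ 0.22  0.64 -0.52  1.42  0.93  1.93  2.26]
35 -100 [ 0.18  0.58 -0.5   1.72  1.06  1.61  2.28] [ 0.18  0.46 -0.5   1.67  1.01  1.68  2.41]
35 -80 [ 0.14  0.4  -0.45  1.97  1.18  1.34  2.38] [ 0.34  0.3  -0.67  1.91  1.15  1.44  2.54]
35 0 [ 1.59  0.13 -
[... 1736 characters left out ...]
0.33 -0.17 -0.13  2.19  0.2   0.43 -1.89]
50 0 [ 0.71  0.01 -0.33  2.24 -0.81  0.33 -0.49] [ 0.36 -0.14  0.02  2.17 -0.5   0.5  -0.83]
50 20 [ 0.8   0.12 -0.29  2.13 -0.92  0.62 -0.01] [ 0.72 -0.01 -0.19  2.05 -0.78  0.78 -0.21]
50 40 [ 1.02  0.28 -0.47  1.95 -0.74  0.87  0.18] [ 0.83  0.15 -0.25  1.89 -0.75  1.04  0.09]
50 60 [ 1.07  0.44 -0.55  1.76 -0.54  1.09  0.31] [ 0.85  0.3  -0.28  1.7  -0.65  1.27  0.29]
50 80 [ 1.14  0.65 -0.76  1.55 -0.25  1.3   0.36] [ 1.    0.49 -0.56  1.49 -0.41  1.46  0.39]
50 100 [ 1.03  0.78 -0.79  1.37 -0.08  1.53  0.5 ] [ 0.98  0.67 -0.72  1.3  -0.19  1.66  0.5 ]
50 120 [ 0.9   0.87 -0.78  1.21  0.06  1.74  0.7 ] [ 0.86  0.78 -0.74  1.13 -0.03  1.86  0.68]
```

```bash
cat > sim.py <<'E'
from ik import *
np.set_printoptions(precision=2,suppress=True)
s=read_state();q=s["joint_positions"]
g=np.radians(38)
def go(name,p,az,el,q):
    p0,R0=fk(q);R1=toolR(np.radians(az),np.radians(el));p1=np.array(p)-.003*R1[:,0]
    rv=Ro.from_matrix(R0.T@R1).as_rotvec();n=12;worst=(0,0)
    for k in range(1,n+1):
        q,a,b=ik(p0+(p1-p0)*k/n,R0@Ro.from_rotvec(rv*k/n).as_matrix(),q,w=.003);worst=max(worst,(a,b))
    print(name,q,"margin",np.minimum(q-lo,hi-q).min(),"err",worst);return q
G=[.572,.180,.097]
for AZ in(50,65,80):
  qq=go("pre",[.572,.18,.2],7,93,q)
  qq=go("grasp",G,7,93,qq);qq=go("lift",[.572,.18,.25],7,93,qq)
  qq=go("move",[.50,0.0,.27],AZ/2,93,qq);qq=go("move",[.549,-.182,.27],AZ,93,qq)
  qq=go("tilt",[.549,-.182,.25],AZ,38,qq);qq=go("lower",[.549,-.182,.14],AZ,38,qq)
E
python3 sim.py
```

```text
pre [ 0.11  0.41 -0.63  1.51  0.22  1.35 -1.99] margin 0.6127685430849052 err (np.float64(4.712276369908703e-08), np.float64(2.8268279061157377e-06))
grasp [ 0.09  0.5  -0.6   1.62  0.28  1.16 -2.03] margin 0.5733561274442938 err (np.float64(4.9578206035023195e-09), np.float64(2.1172539584307598e-07))
lift [ 0.11  0.38 -0.63  1.45  0.2   1.44 -1.97] margin 0.6210231459780557 err (np.float64(8.395289716322391e-09), np.float64(3.5637408873146453e-07))
move [ 0.44  0.12 -0.58  1.68  0.08  1.42 -1.29] margin 0.6178749039161373 err (np.float64(2.1759489644336305e-08), np.float64(9.725879820591022e-07))
move [ 0.62  0.27 -0.49  1.51  0.17  1.42 -0.59] margin 0.6355234456999774 err (np.float64(1.3808567561057908e-08), np.float64(7.311761443039879e-07))
tilt [ 1.15  0.29 -0.51  1.81 -0.84  1.19  0.34] margin 0.427096070750007 err (np.float64(3.46148480608132e-08), np.float64(2.221522131748564e-06))
lower [ 1.13  0.45 -0.5   1.88 -0.85  1.03  0.49] margin 0.4234274462897081 err (np.float64(5.972216304516822e-09), np.float64(2.3761820483563392e-07))
pre [ 0.11  0.41 -0.63  1.51  0.22  1.35 -1.
[... 1372 characters left out ...]
 0.6210231459780557 err (np.float64(8.395289716322391e-09), np.float64(3.5637408873146453e-07))
move [ 0.46  0.12 -0.61  1.68  0.09  1.41 -1.04] margin 0.6151476296415752 err (np.float64(2.6174763436215197e-08), np.float64(1.2448271622346298e-06))
move [ 0.67  0.26 -0.55  1.53  0.19  1.4  -0.07] margin 0.6637397775721396 err (np.float64(1.832708953763266e-08), np.float64(9.978078703319628e-07))
tilt [ 1.08  0.58 -0.6   1.45 -0.53  1.55  0.43] margin 0.5134355372532813 err (np.float64(1.9036968700734075e-08), np.float64(1.4169719921499174e-06))
lower [ 1.06  0.71 -0.58  1.52 -0.48  1.4   0.54] margin 0.6596538895253412 err (np.float64(4.373053917347925e-09), np.float64(1.569032030764751e-07))
```

Azimuth of about 60–65° gives wide joint margins. Now I'll plan the rows to the pre-grasp pose.

```bash
cat > pl.py <<'E'
# python3 pl.py n  x y z az el  (grasp point target; TCP 3mm behind)
from ik import *
import sys
np.set_printoptions(precision=3,suppress=True)
a=list(map(float,sys.argv[1:]));n=int(a[0])
s=read_state();p0=s["ee_pos"];R0=Ro.from_quat(s["eef_rot"]).as_matrix()
R1=toolR(*np.radians(a[4:6]));p1=np.array(a[1:4])-.003*R1[:,0]
rv=Ro.from_matrix(R0.T@R1).as_rotvec();print("now grasp pt",p0+.003*R0[:,0],"rot deg",np.degrees(rv),"F",s["ft_force"],"w",s["width"],"t",s["time"])
print("q",s["joint_positions"])
print("turn/row",rv/n/(np.pi/4))
for k in range(n):
    R=R0@Ro.from_rotvec(rv*k/n).as_matrix();print(np.round(R.T@((p1-p0)/n)/.025,2))
E
python3 pl.py 8 .572 .180 .20 7 93
```

```text
now grasp pt [0.519 0.167 0.258] rot deg [ -2.76  -48.451  -1.   ] F [ 1.248 -0.519  0.195] w 0.0869670447026874 t 7.0667
q [ 0.24  -0.337 -0.72   2.25   0.251  0.432 -2.224]
turn/row [-0.008 -0.135 -0.003]
[ 0.4  -0.05  0.  ]
[ 0.4  -0.05 -0.04]
[ 0.39 -0.05 -0.08]
[ 0.38 -0.04 -0.12]
[ 0.37 -0.04 -0.16]
[ 0.35 -0.04 -0.2 ]
[ 0.32 -0.04 -0.23]
[ 0.3  -0.04 -0.27]
```

Call:
arm_command(
  targets=[-0.01,-0.135,0,0.4,-0.05,0,1,-0.01,-0.135,0,0.4,-0.05,-0.04,1,-0.01,-0.135,0,0.39,-0.05,-0.08,1,-0.01,-0.135,0,0.38,-0.04,-0.12,1,-0.01,-0.135,0,0.37,-0.04,-0.16,1,-0.01,-0.135,0,0.35,-0.04,-0.2,1,-0.01,-0.135,0,0.32,-0.04,-0.23,1,0,-0.135,0,0.3,-0.04,-0.27,1,0,0,0,0,0,0,1],
)

```text
time: 7.82
ee_pos: [0.5558, 0.1462, 0.1724]
eef_rot: [-0.669, -0.015, 0.741, -0.057]
ft_force: [0.3, -1.2, -1.7]
width: 0.0872
```

```bash
python3 pl.py 5 .572 .180 .098 7 93;python3 wp.py w5; python3 - <<'E'
from h import *
d=np.load("pics/w5.npz");W=cam("wrist",(d["p"],d["q"]))
t=np.array([.484,.1678,.036])
for yaw in(6.2,8):
  y=np.radians(yaw);a=np.array([.8192*np.cos(y),.8192*np.sin(y),.5736])
  print(yaw,[proj(W,t+k*a).round() for k in(0,.074,.107,.14,.17)])
E
```

```text
now grasp pt [0.555 0.146 0.169] rot deg [-1.223  3.019 -2.97 ] F [ 0.287 -1.171 -1.699] w 0.08719236919522375 t 7.8167
q [ 0.129  0.421 -0.615  1.568  0.258  1.351 -1.999]
turn/row [-0.005  0.013 -0.013]
[ 0.54 -0.29 -0.22]
[ 0.54 -0.28 -0.21]
[ 0.55 -0.27 -0.21]
[ 0.55 -0.27 -0.2 ]
[ 0.56 -0.26 -0.2 ]
6.2 [array([210., 247.]), array([203., 206.]), array([198., 180.]), array([192., 146.]), array([185., 105.])]
8 [array([210., 247.]), array([200., 206.]), array([194., 180.]), array([186., 146.]), array([176., 105.])]
```

View pics/w5.png

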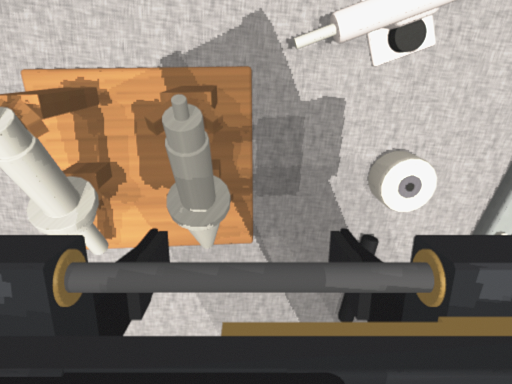

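Call:
arm_command(
  targets=[-0.01,0.03,-0.03,-0.1,-0.45,-0.2,1,-0.01,0.03,-0.03,0,-0.45,-0.2,1,0,0,0,0,-0.4,-0.2,1,0,0,0,0,0,0,1],
)

```text
time: 8.2
ee_pos: [0.567, 0.1777, 0.174]
eef_rot: [-0.69, -0.037, 0.721, -0.043]
ft_force: [-0.1, 0.7, 0.4]
width: 0.0869
```

```bash
python3 pl.py 4 .572 .180 .098 7 93
```

```text
now grasp pt [0.567 0.178 0.171] rot deg [-0.469 -0.473 -0.344] F [-0.122  0.714  0.442] w 0.08693806017325652 t 8.2
q [ 0.119  0.416 -0.634  1.57   0.242  1.282 -2.01 ]
turn/row [-0.003 -0.003 -0.002]
[ 0.73 -0.02 -0.09]
[ 0.73 -0.02 -0.09]
[ 0.73 -0.02 -0.09]
[ 0.73 -0.02 -0.09]
```

Aligned. Now I'll descend astride the body.

Call:
arm_command(
  targets=[0,0,0,0.7,-0.03,-0.1,1,0,0,0,0.7,-0.03,-0.1,1,0,0,0,0.7,-0.02,-0.05,1,0,0,0,0.6,0,-0.05,1,0,0,0,0,0,0,1],
)

```text
time: 8.62
ee_pos: [0.5718, 0.1776, 0.1099]
eef_rot: [-0.695, -0.035, 0.717, -0.046]
ft_force: [-1.2, -0.8, 0.4]
width: 0.0873
```

```bash
python3 pl.py 2 .572 .180 .098 7 93; python3 wp.py w6
```

```text
now grasp pt [0.572 0.178 0.107] rot deg [-0.444 -1.175 -0.77 ] F [-1.242 -0.772  0.39 ] w 0.0873089708899504 t 8.6167
q [ 0.098  0.479 -0.611  1.63   0.295  1.161 -2.044]
turn/row [-0.005 -0.013 -0.009]
[ 0.18 -0.05 -0.02]
[ 0.18 -0.05 -0.02]
```

View pics/w6.png

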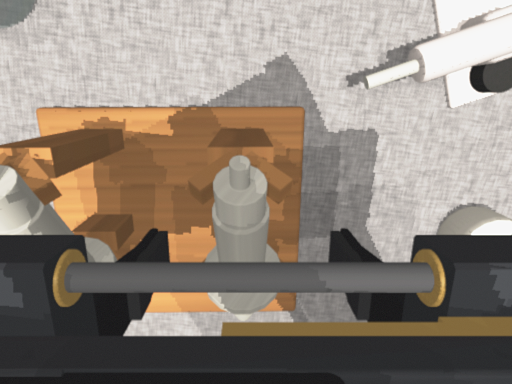

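The mandrel body is between the jaws, about 3 mm left of centre. I'll correct that, lower the last bit and close.

Call:
arm_command(
  targets=[0,0,0,0.25,-0.1,-0.02,1,0,0,0,0.15,0,0,0.6,0,0,0,0,0,0,0.4,0,0,0,0,0,0,0.2,0,0,0,0,0,0,0.1,0,0,0,0,0,0,0,0,0,0,0,0,0,0],
  newtons=20,
)

```text
time: 9.25
ee_pos: [0.574, 0.1808, 0.1065]
eef_rot: [-0.698, -0.035, 0.714, -0.046]
ft_force: [0.5, 0.5, -0.1]
width: 0.0548
```

```bash
python3 pl.py 2 .572 .180 .098 7 93
```

```text
now grasp pt [0.574 0.181 0.103] rot deg [-0.447 -1.711 -0.811] F [ 0.463  0.529 -0.1  ] w 0.05480797953586917 t 9.25
q [ 0.092  0.483 -0.61   1.633  0.303  1.148 -2.053]
turn/row [-0.005 -0.019 -0.009]
[0.11 0.01 0.04]
[0.11 0.01 0.03]
```

Call:
arm_command(
  targets=[0,0,0,0.25,0,0.03,0,0,0,0,0.05,0,0,0,0,0,0,0,0,0,0,0,0,0,0,0,0,0,0,0,0,0,0,0,0],
  newtons=20,
)

```text
time: 9.67
ee_pos: [0.573, 0.1815, 0.0984]
eef_rot: [-0.698, -0.036, 0.713, -0.046]
ft_force: [0.2, 3.5, 0.6]
width: 0.0252
```

Call:
arm_command(
  targets=[0,0,0,0,0,0,0,0,0,0,0,0,0,0,0,0,0,0,0,0,0],
  newtons=55,
)

```text
time: 9.92
ee_pos: [0.573, 0.1816, 0.0984]
eef_rot: [-0.698, -0.036, 0.713, -0.046]
ft_force: [-0.1, 1.1, -1.3]
width: 0.0248
```

```bash
python3 pl.py 2 .572 .180 .098 7 93
```

```text
now grasp pt [0.573 0.182 0.095] rot deg [-0.411 -1.737 -0.735] F [-0.057  1.075 -1.287] w 0.02477954295962636 t 9.9167
q [ 0.09   0.49  -0.609  1.642  0.307  1.132 -2.058]
turn/row [-0.005 -0.019 -0.008]
[-0.05  0.03  0.02]
[-0.05  0.03  0.02]
```

Held (about 25 mm). Lifting straight up.

Call:
arm_command(
  targets=[0,0,0,-0.3,0,0,0,0,0,0,-0.5,0,0,0,0,0,0,-0.7,0,0,0,0,0,0,-0.8,0,0,0,0,0,0,-0.9,0,0,0,0,0,0,-0.9,0,0,0,0,0,0,-0.9,0,0,0,0,0,0,-0.9,0,0,0,0,0,0,0,0,0,0],
)

```text
time: 10.67
ee_pos: [0.573, 0.1811, 0.2541]
eef_rot: [-0.695, -0.034, 0.717, -0.047]
ft_force: [0.8, 0.2, -4.6]
width: 0.0249
```

```bash
python3 pl.py 10 .51 .0 .29 33 93; python3 wp.py w7; python3 - <<'E'
from h import *
cv2.imwrite("pics/side1.png",cv2.cvtColor(camera("side"),cv2.COLOR_RGB2BGR))
E
```

```text
now grasp pt [0.573 0.181 0.251] rot deg [-26.39   -0.943   0.176] F [ 0.772  0.217 -4.646] w 0.024944346873453684 t 10.6667
q [ 0.111  0.368 -0.643  1.456  0.223  1.426 -1.995]
turn/row [-0.059 -0.002  0.   ]
[-0.13  0.69  0.34]
[-0.13  0.68  0.37]
[-0.13  0.66  0.4 ]
[-0.13  0.64  0.43]
[-0.13  0.62  0.46]
[-0.13  0.6   0.49]
[-0.13  0.57  0.52]
[-0.13  0.55  0.54]
[-0.13  0.52  0.57]
[-0.12  0.5   0.59]
```

View pics/side1.png

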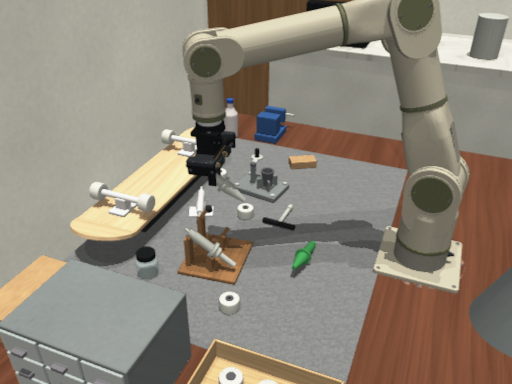

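View pics/w7.png

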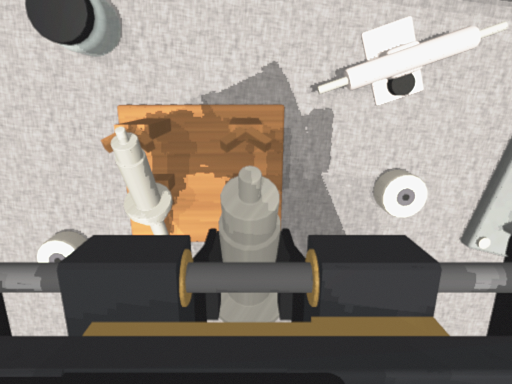

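The taper mandrel is held and the plain one is still in its fork. I'll carry it to the stand, turning in yaw on the way.

Call:
arm_command(
  targets=[-0.06,0,0,-0.13,0.69,0.34,0,-0.06,0,0,-0.13,0.68,0.37,0,-0.06,0,0,-0.13,0.66,0.4,0,-0.06,0,0,-0.13,0.64,0.43,0,-0.06,0,0,-0.13,0.62,0.46,0,-0.06,0,0,-0.13,0.6,0.49,0,-0.06,0,0,-0.13,0.57,0.52,0,-0.06,0,0,-0.13,0.55,0.54,0,-0.06,0,0,-0.13,0.52,0.57,0,-0.06,0,0,-0.13,0.5,0.59,0],
)

```text
time: 11.6
ee_pos: [0.4991, -0.0076, 0.2689]
eef_rot: [-0.649, -0.214, 0.698, -0.214]
ft_force: [0.9, -0.4, -6.8]
width: 0.025
```

```bash
python3 pl.py 11 .549 -.182 .28 62 93
```

```text
now grasp pt [ 0.499 -0.008  0.266] rot deg [-26.679   0.557   2.739] F [ 0.877 -0.36  -6.8  ] w 0.02501475890734233 t 11.6
q [ 0.487  0.137 -0.624  1.671  0.094  1.429 -1.107]
turn/row [-0.054  0.001  0.006]
[-0.05  0.62  0.22]
[-0.05  0.61  0.25]
[-0.04  0.6   0.27]
[-0.04  0.59  0.3 ]
[-0.04  0.58  0.32]
[-0.04  0.56  0.35]
[-0.04  0.55  0.37]
[-0.03  0.53  0.39]
[-0.03  0.51  0.41]
[-0.03  0.5   0.44]
[-0.03  0.48  0.46]
```

Call:
arm_command(
  targets=[-0.055,0,0.01,-0.06,0.62,0.22,0,-0.055,0,0.01,-0.06,0.61,0.25,0,-0.055,0,0.01,-0.06,0.6,0.27,0,-0.055,0,0,-0.06,0.59,0.3,0,-0.055,0,0,-0.06,0.58,0.32,0,-0.055,0,0,-0.06,0.56,0.35,0,-0.055,0,0,-0.06,0.55,0.37,0,-0.055,0,0,-0.06,0.53,0.39,0,-0.055,0,0,-0.06,0.51,0.41,0,-0.055,0,0,-0.06,0.5,0.44,0,-0.055,0,0,-0.06,0.48,0.46,0,0,0,0,0,0,0,0],
)

```text
time: 12.6
ee_pos: [0.5399, -0.1956, 0.2645]
eef_rot: [-0.566, -0.379, 0.633, -0.367]
ft_force: [-0.7, -1.0, -5.3]
width: 0.0246
```

```bash
python3 pl.py 9 .549 -.182 .27 62 38
```

```text
now grasp pt [ 0.54  -0.196  0.262] rot deg [-0.011 56.111  4.184] F [-0.748 -0.962 -5.324] w 0.024630092511370338 t 12.6
q [ 0.667  0.311 -0.538  1.486  0.206  1.473 -0.343]
turn/row [-0.     0.139  0.01 ]
[-0.04  0.01 -0.06]
[-0.03  0.01 -0.06]
[-0.02  0.01 -0.07]
[-0.02  0.01 -0.07]
[-0.01  0.01 -0.07]
[-0.    0.01 -0.07]
[ 0.01  0.01 -0.07]
[ 0.01  0.01 -0.07]
[ 0.02  0.01 -0.07]
```

Call:
arm_command(
  targets=[0,0.14,0.01,-0.15,0.01,-0.05,0,0,0.14,0.01,-0.12,0.01,-0.06,0,0,0.14,0.01,-0.1,0.01,-0.07,0,0,0.14,0.01,-0.08,0.01,-0.1,0,0,0.14,0.01,-0.05,0.01,-0.1,0,0,0.14,0.01,0,0.01,-0.1,0,0,0.14,0.01,0,0.01,-0.1,0,0,0.14,0,0,0,-0.1,0,0,0.13,0,0,0,-0.1,0,0,0,0,0,0,0,0],
)

```text
time: 13.43
ee_pos: [0.5431, -0.1805, 0.2677]
eef_rot: [0.813, 0.496, -0.27, 0.143]
ft_force: [-0.6, -1.4, -6.9]
width: 0.0249
```

```bash
python3 pl.py 3 .549 -.182 .26 62 38; python3 - <<'E'
from h import *
for n in("side","top"):cv2.imwrite(f"pics/{n}2.png",cv2.cvtColor(camera(n),cv2.COLOR_RGB2BGR))
s=cv2.imread("pics/side2.png");cv2.imwrite("pics/side2z.png",cv2.resize(s[70:220,190:340],None,fx=4,fy=4,interpolation=cv2.INTER_CUBIC))
s=cv2.imread("pics/top2.png");cv2.imwrite("pics/top2z.png",cv2.resize(s[130:250,250:380],None,fx=4,fy=4,interpolation=cv2.INTER_CUBIC))
E
```

```text
now grasp pt [ 0.544 -0.178  0.266] rot deg [-1.507 -2.457  1.277] F [-0.614 -1.375 -6.925] w 0.02487947245722535 t 13.4333
q [ 1.191  0.428 -0.607  1.648 -0.714  1.372  0.338]
turn/row [-0.011 -0.018  0.009]
[0.03 0.08 0.07]
[0.04 0.08 0.07]
[0.04 0.08 0.07]
```

View pics/side2z.png

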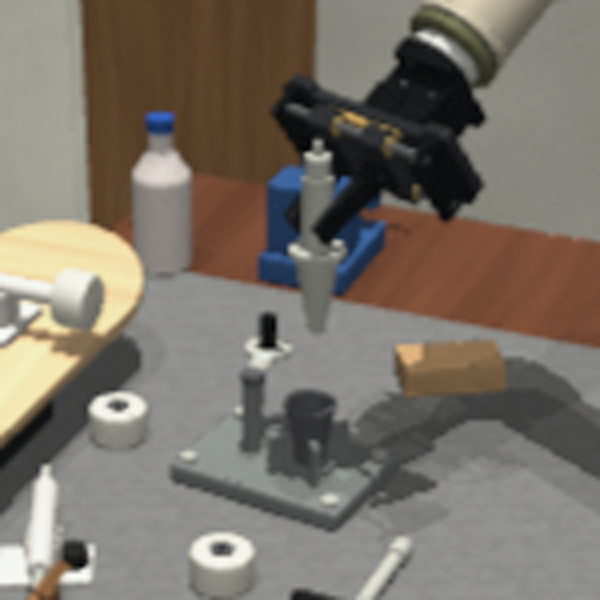

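View pics/top2z.png

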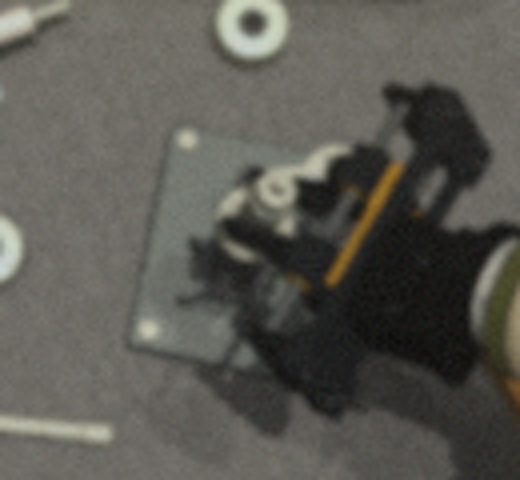

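The mandrel hangs nearly upright above the socket, and the socket and cover are both visible. I'll take a wrist view to measure its pitch in the tool frame.

```bash
python3 wp.py w8; python3 - <<'E'
from h import *
np.set_printoptions(precision=4,suppress=True)
S,T=cam("side"),cam("top")
pin_s=np.array([190+318.5/4-.5,70+143/4-.5]);tip_s=np.array([190+317/4-.5,70+331/4-.5]);pin_t=np.array([250+278.5/4-.5,130+187/4-.5])
P,g=tri(ray(T,pin_t),ray(S,pin_s));print("pin top",P,g)
# lateral: intersect side ray of tip with vertical plane through pin containing camera x dir
o,d=ray(S,tip_s);L=np.array([-.9281,-.3722,0]);L/=np.linalg.norm(L);n=np.array([-L[1],L[0],0])
X=o+d*(n@(P-o))/(n@d);print("tip if no depth tilt",X,"len",np.linalg.norm(X-P),"lat tilt deg",np.degrees(np.arctan2((P-X)@L,(P-X)[2])))
im=cv2.imread("pics/w8.png");cv2.imwrite("pics/w8z.png",cv2.resize(im[60:360,150:350],None,fx=2,fy=2,interpolation=cv2.INTER_CUBIC))
E
```

```text
pin top [ 0.544  -0.1754  0.332 ] 0.0039361780232185055
tip if no depth tilt [ 0.5433 -0.1757  0.1633] len 0.16873644028307017 lat tilt deg -0.2731877768637756
```

View pics/w8.png

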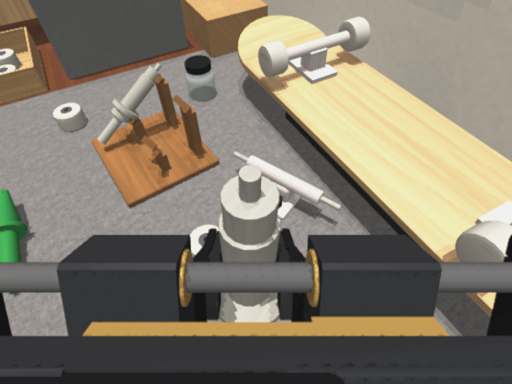

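```bash
cat > axis.py <<'E'
from h import *
np.set_printoptions(precision=4,suppress=True)
import sys
lat=np.radians(float(sys.argv[1]));s=read_state();R=Ro.from_quat(s["eef_rot"]).as_matrix()
L=np.array([-.9281,-.3722,0]);L/=np.linalg.norm(L)
y=R[:,1];A=np.array([L[:2],y[:2]]);ab=np.linalg.solve(A,[np.tan(lat),-y[2]]);a=np.r_[ab,1];a/=np.linalg.norm(a)
print("axis",a,"tilt deg",np.degrees(np.arccos(a[2])),"in tool",R.T@a)
t=np.cross(a,[0,0,1]);print("turn needed tool units",R.T@t/(np.pi/4));print("grasp",s["ee_pos"]+.003*R[:,0])
print("tool y",y)
E
python3 axis.py -0.27
```

```text
axis [ 0.0166 -0.0287  0.9994] tilt deg 1.900859901088983 in tool [-0.6019 -0.     -0.7986]
turn needed tool units [-0.0285 -0.0227  0.0214]
grasp [ 0.5465 -0.1755  0.2697]
tool y [ 0.8866 -0.4618 -0.028 ]
```

Call:
arm_command(
  targets=[-0.015,-0.01,0.01,0,0.1,0.1,0,-0.015,-0.01,0.01,0,0.1,0.1,0,0,0,0,0,0,0,0,0,0,0,0,0,0,0],
)

```text
time: 13.92
ee_pos: [0.5507, -0.1791, 0.2693]
eef_rot: [0.808, 0.494, -0.272, 0.172]
ft_force: [0.0, 0.3, -5.3]
width: 0.0251
```

```bash
cat > see.py <<'E'
from h import *
import sys
np.set_printoptions(precision=4,suppress=True)
n=sys.argv[1]
s=read_state();R=Ro.from_quat(s["eef_rot"]).as_matrix();a=R@np.array([-.602,0,-.7986]);g=s["ee_pos"]+.003*R[:,0]
tip=g-.107*a;print("t",s["time"],"F",s["ft_force"],"grasp",g,"axis",a,"tip pred",tip,"w",s["width"])
print("q",s["joint_positions"])
tz=float(sys.argv[2]);tgt=np.array([.549,-.182,tz]);print("tool shift units",R.T@(tgt-tip)/.025,"turn",R.T@np.cross(a,[0,0,1])/(np.pi/4))
for c in("side",):
    im=cv2.cvtColor(camera(c),cv2.COLOR_RGB2BGR);cv2.imwrite(f"pics/{n}.png",im);cv2.imwrite(f"pics/{n}z.png",cv2.resize(im[95:205,215:325],None,fx=5.4,fy=5.4,interpolation=cv2.INTER_CUBIC))
S=cam("side");print("tip/top proj in zoom",[(proj(S,p)-[215,95]+.5)*5.4-.5 for p in(tip,g+.063*a,[.549,-.182,.085])])
E
python3 see.py s3 .125
```

```text
t 13.9167 F [ 0.0391  0.3403 -5.3278] grasp [ 0.5518 -0.1769  0.2675] axis [-0.0036  0.0123  1.    ] tip pred [ 0.5522 -0.1783  0.1605] w 0.02513322448435971
q [ 1.1766  0.4143 -0.612   1.6417 -0.6944  1.3484  0.3528]
tool shift units [ 0.713  -0.0579  1.2409] turn [ 0.009   0.0119 -0.0068]
tip/top proj in zoom [array([280.6465, 311.1468]), array([286.2858,  58.5229]), array([284.8384, 413.4983])]
```

View pics/s3z.png

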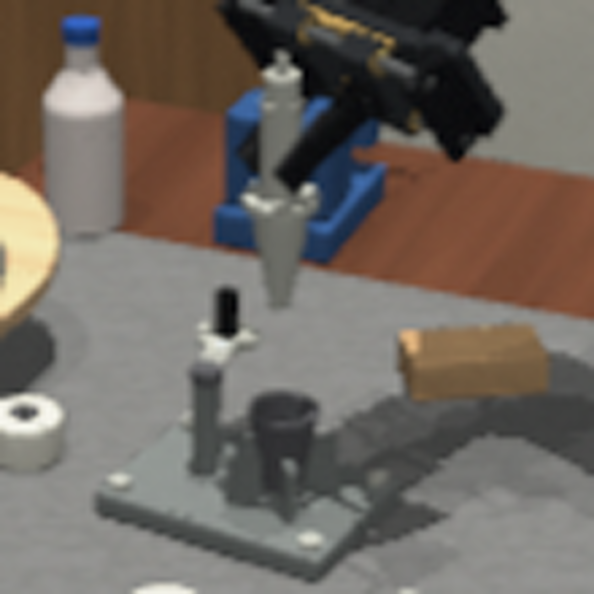

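The tip prediction matches the picture to about 2 zoomed pixels. Now I'll lower in stages.

Call:
arm_command(
  targets=[0.003,0.004,-0.002,0.2,-0.02,0.35,0,0.003,0.004,-0.002,0.2,-0.02,0.35,0,0.003,0.004,-0.002,0.2,-0.02,0.35,0,0,0,0,0.1,0,0.15,0,0,0,0,0,0,0,0],
)

```text
time: 14.38
ee_pos: [0.5473, -0.182, 0.231]
eef_rot: [0.808, 0.496, -0.271, 0.166]
ft_force: [-0.3, -0.2, -5.2]
width: 0.0249
```

```bash
python3 see.py s4 .085
```

```text
t 14.3833 F [-0.2555 -0.1616 -5.2172] grasp [ 0.5484 -0.1798  0.2292] axis [0.0004 0.0003 1.0001] tip pred [ 0.5483 -0.1799  0.1222] w 0.024937419752681905
q [ 1.1767  0.4628 -0.6035  1.6724 -0.6845  1.3068  0.3985]
tool shift units [0.8453 0.0633 1.2271] turn [-0.0003  0.0006  0.0002]
tip/top proj in zoom [array([285.8971, 364.5185]), array([291.8948, 116.8646]), array([284.8384, 413.4983])]
```

View pics/s4z.png

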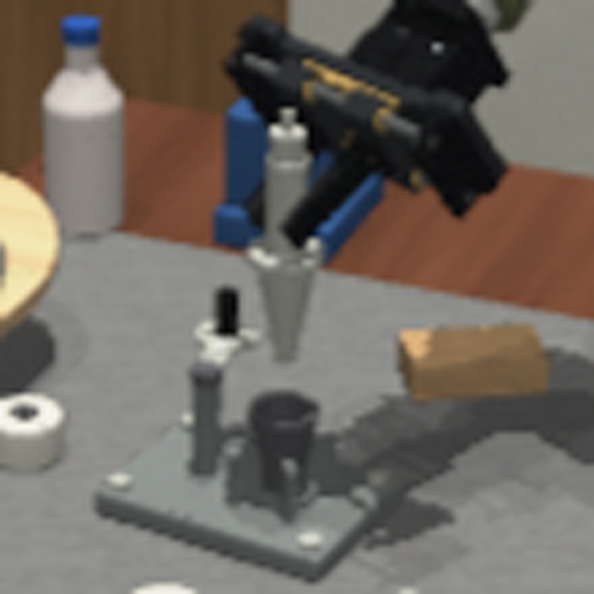

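Call:
arm_command(
  targets=[0,0,0,0.27,0.02,0.4,0,0,0,0,0.27,0.02,0.4,0,0,0,0,0.27,0.02,0.4,0,0,0,0,0.27,0.01,0.38,0,0,0,0,0.15,0,0.2,0,0,0,0,0,0,0,0],
)

```text
time: 14.93
ee_pos: [0.5478, -0.1856, 0.1709]
eef_rot: [0.808, 0.496, -0.271, 0.166]
ft_force: [-0.4, -0.1, -4.3]
width: 0.025
```

```bash
python3 see.py s5 .039
```

```text
t 14.9333 F [-0.3816 -0.0957 -4.2828] grasp [ 0.5489 -0.1835  0.1691] axis [0.0008 0.0002 1.0001] tip pred [ 0.5488 -0.1835  0.0621] w 0.025010242176765958
q [ 1.1651  0.5445 -0.588   1.7048 -0.6636  1.2256  0.4653]
tool shift units [ 0.6013 -0.0197  0.7028] turn [-0.0006  0.0007  0.0005]
tip/top proj in zoom [array([285.1571, 443.1028]), array([290.8947, 205.2065]), array([284.8384, 413.4983])]
```

View pics/s5z.png

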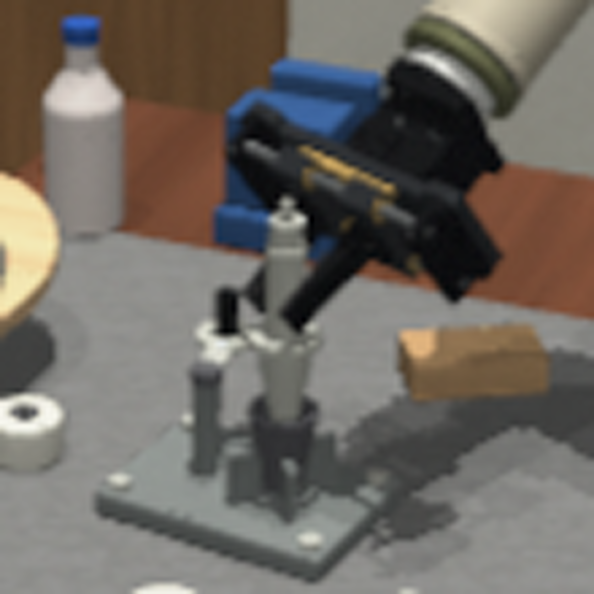

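Call:
arm_command(
  targets=[0,0,0,0.14,0,0.17,0,0,0,0,0.14,0,0.17,0,0,0,0,0.12,0,0.15,0,0,0,0,0.1,0,0.1,0,0,0,0,0,0,0,0],
)

```text
time: 15.4
ee_pos: [0.5493, -0.1848, 0.1516]
eef_rot: [0.809, 0.495, -0.27, 0.167]
ft_force: [-0.8, 0.7, -5.0]
width: 0.0249
```

```bash
python3 see.py s6 .029
```

```text
t 15.4 F [-0.7675  0.6946 -5.0355] grasp [ 0.5504 -0.1827  0.1498] axis [-0.0015  0.0016  1.0001] tip pred [ 0.5505 -0.1828  0.0428] w 0.02491231947463756
q [ 1.1594  0.572  -0.5845  1.714  -0.6588  1.1955  0.4873]
tool shift units [ 0.3334 -0.0713  0.4381] turn [ 0.0021  0.0009 -0.0016]
tip/top proj in zoom [array([281.7145, 468.4784]), array([287.6859, 233.7589]), array([284.8384, 413.4983])]
```

Call:
arm_command(
  targets=[0,0,0,0.07,-0.02,0.09,0,0,0,0,0.07,-0.02,0.09,0,0,0,0,0.05,0,0.06,0],
)

```text
time: 15.7
ee_pos: [0.549, -0.1845, 0.1447]
eef_rot: [0.809, 0.495, -0.27, 0.168]
ft_force: [-0.0, 0.2, -5.4]
width: 0.0249
```

```bash
python3 see.py s7 .029
```

```text
t 15.7 F [-0.0476  0.2108 -5.3837] grasp [ 0.5501 -0.1824  0.1429] axis [-0.0031  0.0026  1.0001] tip pred [ 0.5504 -0.1827  0.0358] w 0.02492979790775567
q [ 1.1589  0.5806 -0.5834  1.7192 -0.6577  1.1844  0.4971]
tool shift units [ 0.1632 -0.0629  0.2197] turn [ 0.004   0.0012 -0.003 ]
tip/top proj in zoom [array([281.5865, 477.6941]), array([287.8288, 244.1841]), array([284.8384, 413.4983])]
```

View pics/s7z.png

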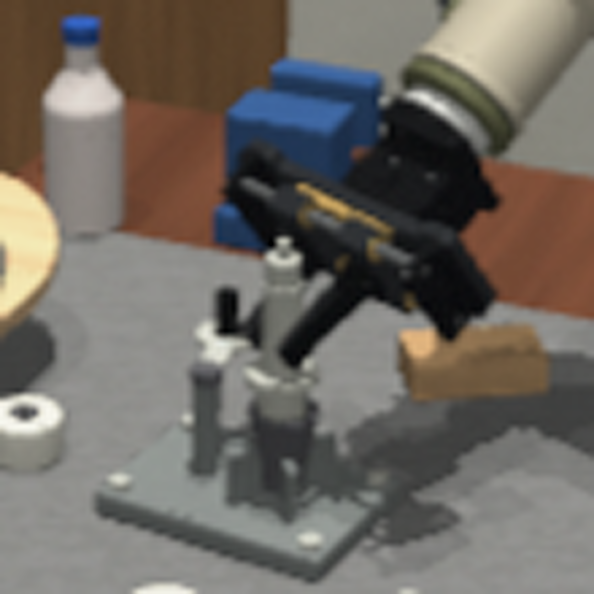

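Call:
arm_command(
  targets=[0.004,0.001,-0.003,0.07,-0.02,0.08,0,0,0,0,0.05,-0.02,0.06,0],
)

```text
time: 15.92
ee_pos: [0.5484, -0.1844, 0.1399]
eef_rot: [0.809, 0.495, -0.271, 0.166]
ft_force: [-2.4, -3.4, 1.8]
width: 0.0249
```

Call:
arm_command(
  targets=[0,0,0,0.04,0,0.05,0,0,0,0,0.03,0,0.04,0],
)

```text
time: 16.08
ee_pos: [0.5485, -0.1849, 0.1393]
eef_rot: [0.809, 0.495, -0.269, 0.166]
ft_force: [-8.2, -3.1, 9.2]
width: 0.0246
```

```bash
python3 see.py s8 .029;python3 -c "
from h import *
print((proj(cam('side'),[.549,-.182,.199])-[215,95]+.5)*5.4-.5)"
```

```text
t 16.0833 F [-8.1653 -3.0808  9.2279] grasp [ 0.5496 -0.1827  0.1375] axis [-0.0019 -0.0017  1.0001] tip pred [ 0.5498 -0.1825  0.0305] w 0.024627452886668164
q [ 1.1585  0.5906 -0.5811  1.7202 -0.6573  1.1804  0.5026]
tool shift units [ 0.0392 -0.0387  0.0444] turn [ 0.001  -0.003  -0.0007]
tip/top proj in zoom [array([282.1983, 484.9396]), array([288.5826, 251.6807]), array([284.8384, 413.4983])]
[288.786448   254.50439488]
```

View pics/s8z.png

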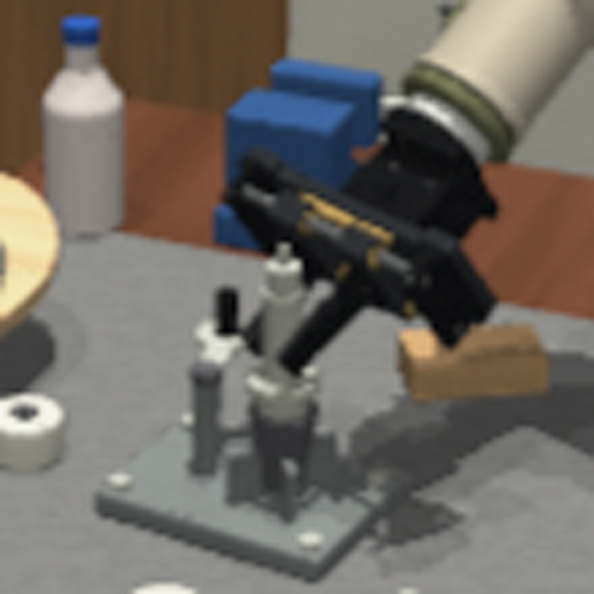

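Contact: about 14 N upward above the weight, plus a sideways push in −x, so the shank is in its taper. I'll ease the grip and follow the sideways force so that it self-centres.

Call:
arm_command(
  targets=[0,0,0,-0.01,-0.035,0.012,0,0,0,0,0,0,0,0,0,0,0,0,0,0,0],
  newtons=15,
)

```text
time: 16.38
ee_pos: [0.5479, -0.1852, 0.1395]
eef_rot: [0.809, 0.495, -0.269, 0.166]
ft_force: [0.2, -0.4, -5.5]
width: 0.0259
```

Call:
arm_command(
  targets=[0,0,0,0.025,0,0.032,0,0,0,0,0,0,0,0],
  newtons=15,
)

```text
time: 16.55
ee_pos: [0.5481, -0.1851, 0.1388]
eef_rot: [0.809, 0.495, -0.269, 0.166]
ft_force: [-1.6, -1.8, -1.4]
width: 0.0254
```

```bash
python3 see.py s9 .029
```

```text
t 16.55 F [-1.5568 -1.7883 -1.4361] grasp [ 0.5492 -0.183   0.137 ] axis [-0.0036 -0.0017  1.0001] tip pred [ 0.5495 -0.1828  0.03  ] w 0.02544428104882162
q [ 1.1605  0.5908 -0.5817  1.7219 -0.6581  1.1792  0.5056]
tool shift units [ 0.0391 -0.0335  0.0225] turn [ 0.0025 -0.004  -0.0019]
tip/top proj in zoom [array([282.6849, 485.4206]), array([289.528 , 252.3151]), array([284.8384, 413.4983])]
```

Call:
arm_command(
  targets=[0,0,0,0.015,-0.02,0.045,0,0,0,0,0.02,0,0.03,0,0,0,0,0.02,0,0.03,0],
  newtons=20,
)

```text
time: 16.85
ee_pos: [0.548, -0.1852, 0.1384]
eef_rot: [0.81, 0.495, -0.267, 0.166]
ft_force: [-6.9, -2.3, 7.4]
width: 0.0254
```

```bash
python3 see.py s10 .029
```

```text
t 16.85 F [-6.9334 -2.327   7.437 ] grasp [ 0.5491 -0.1831  0.1366] axis [-0.0063 -0.0037  1.0001] tip pred [ 0.5498 -0.1827  0.0296] w 0.0254359288891963
q [ 1.1619  0.5932 -0.5822  1.7218 -0.6595  1.1795  0.5097]
tool shift units [ 0.0226 -0.0409  0.0146] turn [ 0.004  -0.0078 -0.003 ]
tip/top proj in zoom [array([282.246 , 485.9439]), array([289.9436, 252.808 ]), array([284.8384, 413.4983])]
```

Seated depth is about right (tip 29.6 mm predicted against 29 mm). I'll take off the side load, then release.

Call:
arm_command(
  targets=[0.004,-0.008,-0.003,-0.012,-0.035,0.005,0,0,0,0,0,0,0,0],
  newtons=5,
)

```text
time: 17.07
ee_pos: [0.5472, -0.1852, 0.1386]
eef_rot: [0.809, 0.495, -0.271, 0.166]
ft_force: [-0.1, -0.1, -1.6]
width: 0.0255
```

```bash
python3 see.py s11 .029
```

```text
t 17.0667 F [-0.11   -0.0848 -1.6492] grasp [ 0.5483 -0.183   0.1368] axis [-0.      0.0003  1.0001] tip pred [ 0.5483 -0.1831  0.0298] w 0.025493027339213332
q [ 1.1595  0.5892 -0.5807  1.7221 -0.6552  1.18    0.5023]
tool shift units [ 0.0602  0.0049 -0.0042] turn [ 0.0001  0.0003 -0.0001]
tip/top proj in zoom [array([284.5694, 485.86  ]), array([290.4172, 252.8217]), array([284.8384, 413.4983])]
```

Call:
arm_command(
  targets=[0,0,0,0,0,0,0.34,0,0,0,0,0,0,0.38,0,0,0,0,0,0,0.45,0,0,0,0,0,0,0.5,0,0,0,0,0,0,0.5],
  newtons=5,
)

```text
time: 17.53
ee_pos: [0.5479, -0.1839, 0.1394]
eef_rot: [0.809, 0.496, -0.27, 0.166]
ft_force: [0.2, 0.3, -1.3]
width: 0.0416
```

```bash
python3 see.py s12 .029; python3 wp.py w12
```

```text
t 17.5333 F [ 0.1533  0.2673 -1.3491] grasp [ 0.549  -0.1818  0.1376] axis [-0.0016 -0.0016  1.0001] tip pred [ 0.5492 -0.1816  0.0305] w 0.041577004623663434
q [ 1.1589  0.5894 -0.5821  1.722  -0.657   1.1804  0.5028]
tool shift units [ 0.0234 -0.0004  0.0596] turn [ 0.0007 -0.0027 -0.0005]
tip/top proj in zoom [array([282.565 , 485.6938]), array([288.8892, 252.3351]), array([284.8384, 413.4983])]
```

View pics/s12z.png

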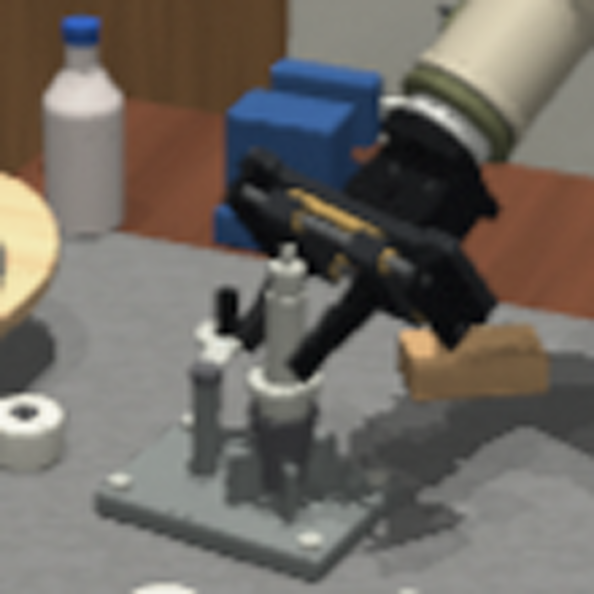

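View pics/w12.png

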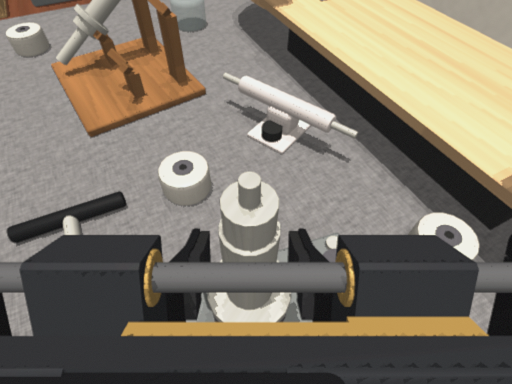

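It's standing upright with the jaws clear on both sides. I'll back straight out along the tool axis.

Call:
arm_command(
  targets=[0,0,0,-0.3,0,0,0.5,0,0,0,-0.5,0,0,0.5,0,0,0,-0.7,0,0,0.5,0,0,0,-0.9,0,0,0.5,0,0,0,-0.9,0,0,0.5,0,0,0,-0.9,0,0,0.5,0,0,0,-0.9,0,0,0.5,0,0,0,0,0,0,0.5],
)

```text
time: 18.3
ee_pos: [0.4962, -0.2831, 0.2229]
eef_rot: [0.809, 0.496, -0.27, 0.166]
ft_force: [0.5, -1.2, 0.4]
width: 0.0435
```

```bash
python3 see.py s13 .029; python3 wp.py w13; python3 - <<'E'
from h import *
im=cv2.cvtColor(camera("top"),cv2.COLOR_RGB2BGR);cv2.imwrite("pics/top13.png",im);cv2.imwrite("pics/top13z.png",cv2.resize(im[130:250,250:380],None,fx=5,fy=5,interpolation=cv2.INTER_CUBIC))
E
```

```text
t 18.3 F [ 0.487  -1.1821  0.4383] grasp [ 0.4973 -0.2809  0.2211] axis [-0.0001 -0.0003  1.0001] tip pred [ 0.4973 -0.2809  0.1141] w 0.043531388543733944
q [ 1.2685  0.5434 -0.5302  1.5607 -0.6132  1.4503  0.4785]
tool shift units [5.6141 0.0463 0.0342] turn [ 0.     -0.0004 -0.    ]
tip/top proj in zoom [array([410.7343, 322.9654]), array([423.5553,  83.058 ]), array([284.8384, 413.4983])]
```

View pics/s13z.png

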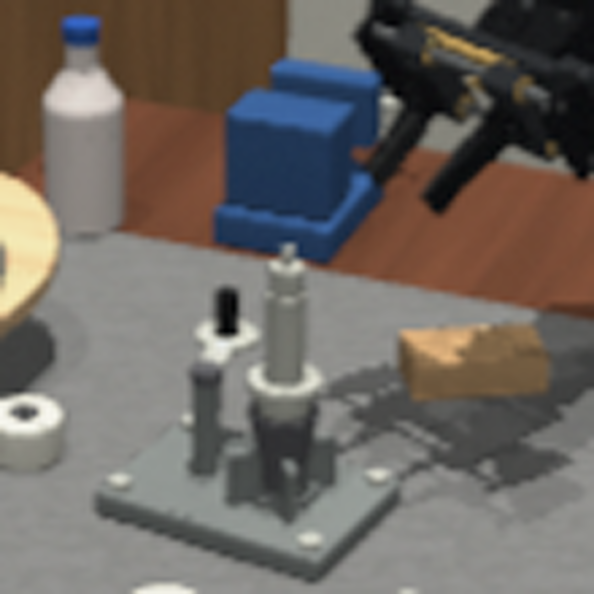

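View pics/top13z.png

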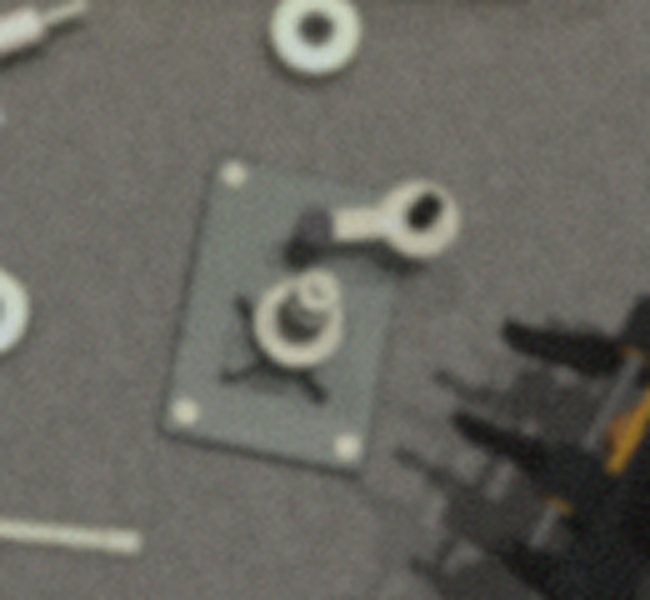

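View pics/w13.png

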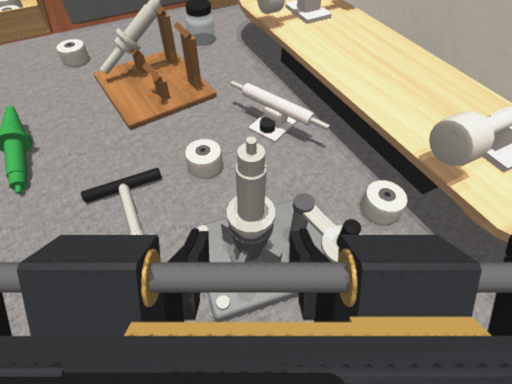

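It stands free and the cover is about a quarter turn round at (420,215) in the zoomed top view. Next I'll check the pin-top height and the tilt.

```bash
python3 - <<'E'
from h import *
np.set_printoptions(precision=4,suppress=True)
d=np.load("pics/w13.npz");W=cam("wrist",(d["p"],d["q"]));S,T=cam("side"),cam("top")
ps=np.array([215+290/5.4-.4,95+243.5/5.4-.4]);pt=np.array([250+321/5-.4,130+286/5-.4]);pw=(251,140)
print("WS",tri(ray(W,pw),ray(S,ps)),"TS",tri(ray(T,pt),ray(S,ps)),"WT",tri(ray(W,pw),ray(T,pt)))
for z in(.195,.199,.205):print(z,proj(W,[.549,-.182,z]),proj(S,[.549,-.182,z]),proj(T,[.549,-.182,z]),"plane",plane(T,pt,z),plane(W,pw,z))
print(ps,pt)
for n,(x,y,w,h) in{"w13":(200,125,100,140)}.items():
    im=cv2.imread(f"pics/{n}.png");cv2.imwrite("pics/w13z.png",cv2.resize(im[y:y+h,x:x+w],None,fx=4.2,fy=4.2,interpolation=cv2.INTER_CUBIC))
a=cv2.imread("pics/side2.png")[155:195,250:285];b=cv2.imread("pics/s13.png")[135:195,250:285]
cv2.imwrite("pics/cmp.png",cv2.resize(np.vstack([a,b]),None,fx=6,fy=6,interpolation=cv2.INTER_CUBIC)[:600])
E
```

```text
WS (array([ 0.5482, -0.1858,  0.204 ]), np.float64(0.0033306988816962043)) TS (array([ 0.5463, -0.1799,  0.2077]), np.float64(0.002448700877015498)) WT (array([ 0.548 , -0.1816,  0.1987]), np.float64(0.0018212430157776831))
0.195 [251.2143 144.0658] [268.045  142.7932] [313.8937 186.4211] plane [ 0.548  -0.1818  0.195 ] [ 0.5509 -0.1779  0.195 ]
0.199 [251.2406 140.1003] [268.0716 141.723 ] [314.1041 186.0825] plane [ 0.5471 -0.1813  0.199 ] [ 0.5489 -0.1818  0.199 ]
0.205 [251.2814 133.9532] [268.1116 140.1125] [314.4222 185.5707] plane [ 0.5457 -0.1806  0.205 ] [ 0.5459 -0.1877  0.205 ]
[268.3037 139.6926] [313.8 186.8]
```

View pics/cmp.png

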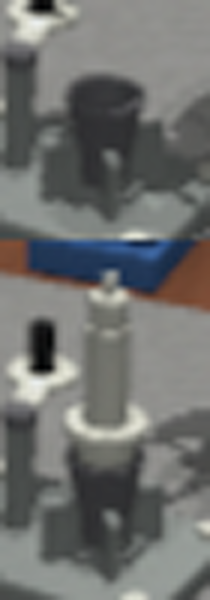

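View pics/w13z.png

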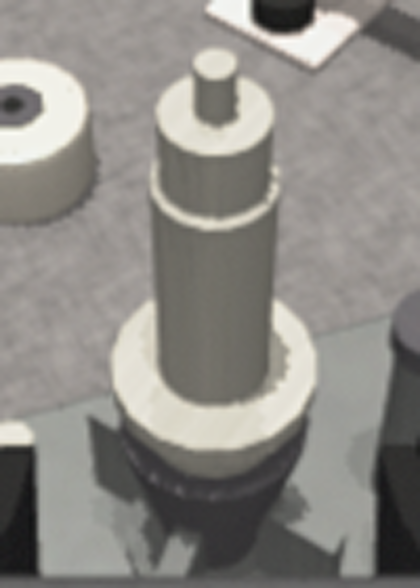

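```bash
python3 - <<'E'
from h import *
np.set_printoptions(precision=1,suppress=True)
d=np.load("pics/w13.npz");W=cam("wrist",(d["p"],d["q"]))
c=np.array([.549,-.182]);cam_o=-W[1].T@W[2];u=cam_o[:2]-c;u/=np.linalg.norm(u)
Z=lambda p:(proj(W,p)-[200,125]+.5)*4.2-.5
for n,r,z in[("pin top",0,.199),("nose top c",0,.187),("nose front",.011,.187),("body top front",.013,.169),("body base front",.013,.107),("flange top front",.024,.107),("fl bot front",.024,.099),("mouth front",.024,.085),("mouth side-",0,.085)]:
    print(n,Z(np.r_[c+r*u,z]),"lifted 3mm",Z(np.r_[c+r*u,z+.003]))
E
```

```text
pin top [216.8  65. ] lifted 3mm [216.9  52.2]
nose top c [216.5 113.7] lifted 3mm [216.6 101.9]
nose front [216.2 157. ] lifted 3mm [216.3 145.3]
body top front [215.7 230.8] lifted 3mm [215.8 220.4]
body base front [214.5 410.4] lifted 3mm [214.6 403.1]
flange top front [214.2 452.3] lifted 3mm [214.3 445.1]
fl bot front [214.1 471. ] lifted 3mm [214.2 464.1]
mouth front [213.9 501.7] lifted 3mm [214.  495.3]
mouth side- [214.5 415.1] lifted 3mm [214.5 408.4]
```

In the wrist view the pin top, nose, body and flange edges all sit within about 1 mm of the fully-home prediction: the pin is at row 62 against 65 seated, and 52 if it were 3 mm high. The mandrel is upright. Handing in.

```bash
python3 -c "
from bench import *
s=read_state();print(s['time'],s['ft_force'],s['ee_pos']);print(close_job())"
```

```text
18.45 [ 0.75304049 -0.2681857   0.0086976 ] [ 0.49740654 -0.27786114  0.2204546 ]
the job is handed in; nothing more can be done
None
```

I handed the job in at 18.5 s of the 54 s allowed. The taper mandrel is standing upright in the socket, by my checks fully home, with the gripper backed well clear. The job gave no verdict on hand-in.

- **Cover:** I swung it by its knob to about 1.8 rad, a little over 100° and just short of the end stop.
- **Mandrel:** I lifted it straight out of the rest, turned it upright over the stand, and lowered it in stages. Contact peaked at about 14 N. I then took off the side load, eased the grip and released it.
- **Seating:** in the last wrist picture the pin top and the flange and body edges are within about 1 mm of the fully-home position, and the mandrel looks vertical.
- **Check that disagreed:** the side camera puts the pin top about 5 to 9 mm higher than that. The side view was about one pixel off on the socket mouth too, and one pixel there is nearly 4 mm. I trusted the wrist view, which agreed with the top camera (0.1987 m against 0.199 m expected). I did not press down on the seated mandrel as an extra test.
- **Everything else:** the plain mandrel is still in its fork. I touched none of the wheels, truck, T-tool, jar, box or green look-alike.

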